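# Take the lift-off lid from the sample cool box and stand it to drain

### The arm

A 6-joint arm with a two-finger parallel gripper is mounted at the origin on a cart in front of the work surface, level with it; the furniture and walls round the work are solid. World frame = base frame: x ahead of the robot, y to its left, z up, the work surface at z = 0. Lengths are in m, angles in rad, forces in N, time in s.
With the tool pointing down it reaches from about 0.275 to 0.725 m from the base axis. Payload 5.6 kg.
Tool frame: the origin (TCP) lies at the very end of the fingers, on their centre line; the grasp point (between the pads) lies pinch_z behind it (pinch_z is the distance from the TCP to the grasp point, in m); x points along the fingers, y is the direction in which the jaws open and shut, and the axes are right-handed (so a half turn about x gives the same grasp; the last joint's range is limited). The gripper opens to 85 mm and grips with 20 to 120 N. Pads are 22 mm wide; open, the fingers measure 114 mm over their backs; the gripper's body (76 mm by 85 mm) begins 54 mm behind the grasp point. The pads swing forward as they close: fully open they stand 13 mm farther back than shut.
Start: joints at [1.511, 0.255, 0.108, 0, -1.424, -0.285], TCP at [0.186, 0.518, 0.198] pointing down, gripper open.
Joint ranges: [-2.95, 2.95], [-1.21, 1.97], [-1.09, 1.5], [-2.87, 1.71], [-2.94, -0.07], [-3.05, 3.05]. Speed limits (rad/s): [2.57, 2.57, 3.14, 3.14, 3.14, 3.14].

### API

Orientations are given as a unit quaternion [w, x, y, z].
In Python, from station import * gives the robot as it stands.
- The arm moves only by the tool drive_tool, never from a script. Its argument "rows" is a list that holds one entry, the list of rows, each a list of 7 numbers: the shift along the tool's x, y, z in m, then the turn, a rotation vector about the tool's x, y, z in rad, then the closure, from 0 (fully open) to 1 (shut). A call has 1 to 8 rows; each row is the pose to reach, as a shift and turn from the pose measured when the call began, along the tool's axes at that moment; what a row does not reach only later rows make up. A row lasts 1/8 s, in which the tool goes at most 62.5 mm and 10.7 degrees, less where a joint would pass 70% of its speed; a pose out of reach is approached as far as the arm can. A call with a gripper value outside its range is refused whole. The fingers move at their own pace and stop on an object; "newtons" is the grip in N (left out, the last holds). Time passes only in rows, so rows that repeat a pose let the fingers close. It gives the time, the measured TCP pose, the force and the opening at its end, in the units of the state.
- read_state(): the state, without advancing time (a new reading comes with each control period).
- camera(name): name is "side" or "top"; returns the picture (384x512x3 uint8, red, green, blue); there is no depth.
- get_calibration(name): a dict with "camera_matrix" (3x3 intrinsics, pixels), "extrinsics" (4x4, takes a point from camera to world coordinates). Camera axes: x right, y up, looking along -z (the intrinsics and any distortion apply to the point x, -y, -z); pixel columns grow to the right and rows downward; lengths in m; the calibration is good to about 2 mm. A picture is of the moment at which its call begins. get_calibration takes no time and is no camera call.
- finish_job(): hands the job in, once; it reports no verdict.
The state is a dict: "time": time; "qpos": joint angles; "dq": joint speeds; "joint_efforts": joint torques, N m; "eef_pos": TCP position; "tcp_rot": TCP orientation; "contact_force": force on the tool from outside, world axes, zero at the start; "moment": the same for the moment, N m; "opening": finger opening in m.
Only numpy, scipy, OpenCV 4.12 (cv2) and the standard library are available. Lean on these libraries where they do the work, as an engineer would, in place of code of your own. Each camera call takes 0.05 s, during which the arm holds its last target.

### The job

The samples in the cool box are needed, so take its lid right off: swing it up (the black T-handle is for that) until it stands open by itself, leaning on the stops behind it, and let go of it there. Then take hold of it afresh so that it stays upright in the grip (its top edge is free for this), lift it up off the hinge pins, and lower it upright, hooks down, into any slot of the wire draining rack, in the middle of the slot's length; let go only once it stands there. Do not drop the lid, and leave everything else where it is.

Things in the scene. Friction and masses are not known exactly. Their poses are not given: they have to be found in the camera images.
- sample_box: Grey insulated box, 140 (x) x 200 (y) x 95 mm high, walls 12 mm; fixed, left or right of the robot's centre line, the rack on the other side. Origin under its centre on the worktop, z up; its own +x points to its back, where the hinge is. Two black stop lugs behind the hinge, 85 mm either side of the middle, rise to 40 mm above the pins, front faces 13 mm behind the pins' axis.
- hinge_pins (a point): Midway between the box's two hinge pins, on their axis: 88 mm behind the box's centre, 102 mm above the worktop. Axes as the box. The pins are horizontal steel rods along y, 8 mm thick, in black brackets 65 mm either side of the middle. The jars and the tin inside the box stay below its rim and are not to be handled.
- lid: Loose lid, 0.25 to 0.45 kg, origin on its hinge axis; closed it has the box's axes. Blue panel 14 mm thick (z -7 to +7), 200 mm wide, x = -168 to -14 mm; below it a white plug 10 mm thick (x -142 to -36 mm, 168 mm wide) sits in the box's mouth. It swings up and back freely, falls shut if let go before upright, and past upright rests on the stops, leaning back about 8 degrees.
- lid_hooks (a point): Same point and axes as lid: midway between its two hooks, at hinge_pins while on the pins; lid open: x down, z to the back. Hooks 65 mm either side of the middle, 18 mm wide, 20 mm thick, reach to x = +12 mm; 1 mm play round the pin. Their slots open to +x, away from the panel, so from the upright lid they open downwards and it lifts off up its own plane after 17 mm.
- lid_handle (a point): Centre of the black T-handle's crossbar on the lid's upper face: round bar 16 mm thick, 44 mm long along the lid's y, flat ends free; axis 28 mm off the panel's face, 134 mm from the hinge axis along the lid, 34 mm from the front edge. Held by its two ends, the lid can turn about the bar between the fingers. Axes as the lid's.
- lid_edge (a point): Middle of the lid's front edge, 168 mm from the hinge axis, half-way through the 14 mm panel; the top edge once the lid stands open. Both faces are flat and free for 26 mm from this edge. Axes as the lid's.
- rack: Fixed steel wire draining rack, drip tray 186 (x) x 220 (y) mm; origin under its centre on the worktop, z up. Tray floor 3 mm above the worktop, lip 10 mm. Four hoops of 5 mm wire, 98 mm high, 161 mm wide along y, at x = -75, -25, +25, +75 mm; the three slots between, centred at x = -50, 0, +50 mm, are 45 mm wide, run along y and are empty.
- moisture_tin_1: Loose round white tin, 68 mm across, 38 mm high; origin at its underside. To be left alone.
- moisture_tin_2: Loose round white tin, 62 mm across, 34 mm high; origin at its underside. To be left alone.
- bench_log: Loose notebook, 210 x 153 x 16 mm, at the right; origin at its underside. To be left alone.
- lab_timer: Loose timer, 64 x 64 x 17 mm, at the right; origin at its underside. To be left alone.

How it is judged:
By the outcome, as a careful person would: the job done as asked, in the order asked, and still so for the second after the job is handed in, with the robot touching nothing.
It also fails if it takes over 54 s, if anything falls off the work surface, if the arm or the gripper's body presses on something with over 40 N, if the wrist force passes 120 N, or if a joint passes its speed limit or range.

## Working session

There is one attempt and no reset: what is moved stays moved. The work goes in short steps, Python scripts to look and compute and a tool call to move; the robot and the scene stay as the last step left them, time stands still between calls to the robot, and variables do not carry over. Pictures are saved under pics/ and viewed, and the job is handed in when it is done.

Besides the shell and the picture viewer there is one more tool, called after "Emit:" by a JSON object that holds its "fn" and its "kwargs". drive_tool: Moves the arm, as the interface text tells. Its arguments: {"type":"object","properties":{"rows":{"type":"array","items":{"type":"array","items":{"type":"array","items":{"type":"number"}}}},"newtons":{"type":"number"}},"required":["rows"]}

```bash
mkdir -p pics; ls; python3 - <<'E'
from station import *
import cv2,json
s=read_state();print(s)
for n in("side","top"):
    im=camera(n);cv2.imwrite(f"pics/{n}0.png",im[:,:,::-1]);c=get_calibration(n);print(n,c)
E
```

```text
pics
{'time': 0.0, 'qpos': array([ 1.51062075e+00,  2.55759830e-01,  1.07014375e-01, -5.30239985e-04,
       -1.42390983e+00, -2.84622671e-01]), 'dq': array([ 1.64277595e-03,  5.15728937e-04, -8.76584775e-05, -2.96757906e-04,
       -8.80441271e-04, -3.25730026e-04]), 'joint_efforts': array([-6.91615169e-04, -3.86627305e+01,  2.37935150e+01,  5.36504254e+00,
       -6.01076317e-03, -4.09074886e-06]), 'eef_pos': array([0.18562799, 0.51712603, 0.19678453]), 'tcp_rot': array([ 0.12065489, -0.69650894,  0.12200264,  0.69673025]), 'contact_force': array([-0.53974831,  0.06696941, -0.57608883]), 'moment': array([ 0.01142263, -0.06296657, -0.00562776]), 'opening': 0.08560414861185507}
side {'camera_matrix': array([[478.59904244,   0.        , 251.60322866],
       [  0.        , 478.59904244, 189.97307062],
       [  0.        ,   0.        ,   1.        ]]), 'extrinsics': array([[-0.9998762 , -0.00669357, -0.01423991,  0.47135745],
       [-0.00238758, -0.82998155,  0.55778573,  0.69959684],
       [-0.01555244,  0.55775067,  0.82986282,  1.31124827],
       [ 0.        ,  0.        ,  0.        ,  1.        ]])}
top {'camera_matrix': array([[454.06114009,   0.        , 257.30196268],
       [  0.        , 454.06114009, 191.63692811],
       [  0.        ,   0.        ,   1.        ]]), 'extrinsics': array([[ 2.90069469e-02,  9.88289860e-01, -1.49805707e-01,
         2.73153646e-01],
       [-9.99572833e-01,  2.92144769e-02, -8.15621894e-04,
        -1.07048779e-01],
       [ 3.57042452e-03,  1.49765374e-01,  9.88715118e-01,
         1.59608134e+00],
       [ 0.00000000e+00,  0.00000000e+00,  0.00000000e+00,
         1.00000000e+00]])}
```

View pics/side0.png

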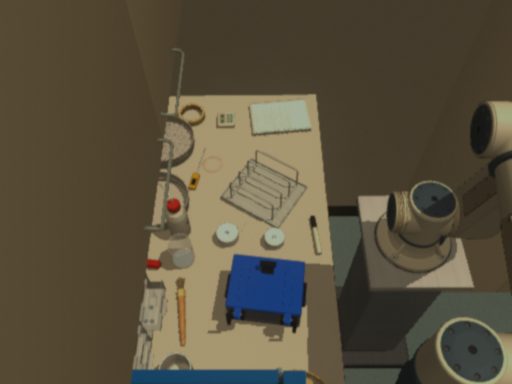

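View pics/top0.png

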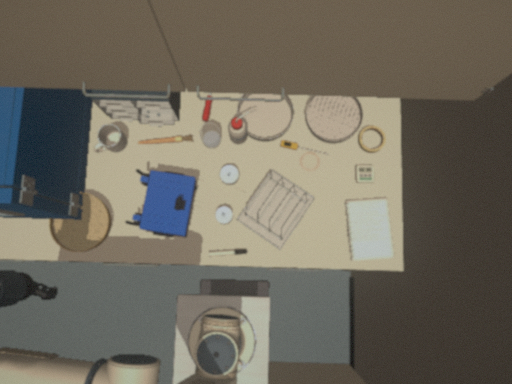

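```bash
cat > h.py <<'E'
import numpy as np,cv2
from station import *
def ray(n,uv):
    c=get_calibration(n);K=c["camera_matrix"];T=c["extrinsics"]
    d=np.array([(uv[0]-K[0,2])/K[0,0],-(uv[1]-K[1,2])/K[1,1],-1.])
    d=T[:3,:3]@d;return T[:3,3],d/np.linalg.norm(d)
def onz(n,uv,z):
    o,d=ray(n,uv);return o+d*(z-o[2])/d[2]
def tri(u1,u2):
    o1,d1=ray("side",u1);o2,d2=ray("top",u2)
    A=np.stack([d1,-d2],1);t=np.linalg.lstsq(A,o2-o1,rcond=None)[0]
    p,q=o1+t[0]*d1,o2+t[1]*d2;return (p+q)/2,np.linalg.norm(p-q)
def proj(n,p):
    c=get_calibration(n);K=c["camera_matrix"];T=c["extrinsics"]
    q=T[:3,:3].T@(np.asarray(p,float)-T[:3,3]);return np.array([K[0,2]+K[0,0]*q[0]/-q[2],K[1,2]+K[1,1]*q[1]/q[2]])
def snap(n,name,box=None,k=1,marks=()):
    im=camera(n)[:,:,::-1].copy()
    cv2.imwrite(f"pics/{name}_raw.png",im)
    show(im,name,box,k,marks);return im
def show(im,name,box=None,k=1,marks=()):
    x0,y0,x1,y1=box or (0,0,512,384)
    o=cv2.resize(im[y0:y1,x0:x1],None,fx=k,fy=k,interpolation=cv2.INTER_CUBIC)
    for m in marks: cv2.circle(o,(int((m[0]-x0+.5)*k),int((m[1]-y0+.5)*k)),3,(0,0,255),1)
    cv2.imwrite(f"pics/{name}.png",o)
E
python3 - <<'E'
from h import *
for n,b in(("side",(200,235,330,345)),("top",(120,150,220,260))):
    im=cv2.imread(f"pics/{n}0.png").astype(int)
    m=((im[:,:,0]>im[:,:,2]+50)&(im[:,:,0]>70)).astype(np.uint8)
    M=np.zeros_like(m);M[b[1]:b[3],b[0]:b[2]]=m[b[1]:b[3],b[0]:b[2]]
    M=cv2.morphologyEx(M,cv2.MORPH_CLOSE,np.ones((11,11)))
    cs,_=cv2.findContours(M,0,1);c=max(cs,key=cv2.contourArea)
    h=cv2.convexHull(c);ap=h[:,0]
    for e in np.arange(1,12,.5):
        q=cv2.approxPolyDP(h,e,True)
        if len(q)<=4: break
    q=q[:,0];print(n,q.tolist(),cv2.minAreaRect(c))
    P=np.array([onz(n,x,.109) for x in q]);print(P.round(4),np.linalg.norm(P-np.roll(P,-1,0),axis=1).round(4),P.mean(0))
    show(cv2.imread(f"pics/{n}0.png"),n+"z",b,5,q)
for n,b in(("side",(210,140,320,260)),("top",(205,155,325,255))):
    show(cv2.imread(f"pics/{n}0.png"),n+"r",b,6 if n=="top" else 5)
E
```

```text
side [[235, 255], [304, 264], [289, 324], [234, 316]] ((265.25079345703125, 289.41009521484375), (74.94233703613281, 63.266109466552734), 6.842774391174316)
[[0.5376 0.1086 0.109 ]
 [0.348  0.1368 0.109 ]
 [0.3958 0.3032 0.109 ]
 [0.5364 0.2819 0.109 ]] [0.1917 0.1731 0.1421 0.1733] [0.45443367 0.20761134 0.109     ]
top [[142, 176], [193, 177], [184, 235], [133, 218]] ((163.11590576171875, 201.8541259765625), (53.933013916015625, 59.889122009277344), 10.17551040649414)
[[0.5397 0.2791 0.109 ]
 [0.5414 0.1094 0.109 ]
 [0.3483 0.1291 0.109 ]
 [0.399  0.2992 0.109 ]] [0.1697 0.194  0.1775 0.1422] [0.45710935 0.20422997 0.109     ]
```

View pics/sidez.png

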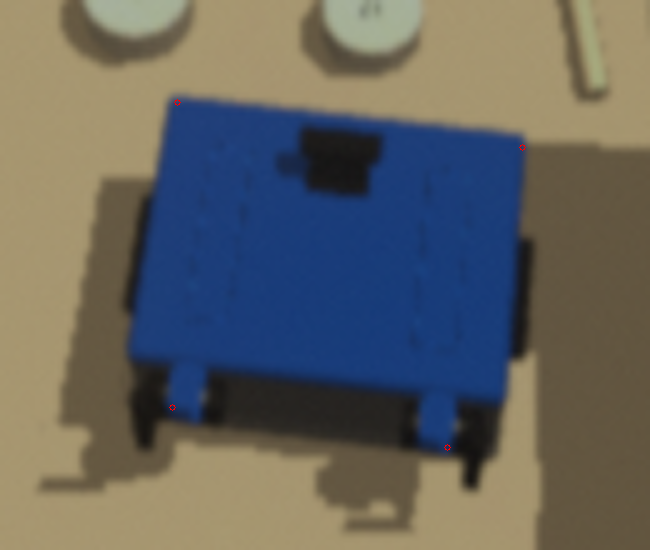

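View pics/topz.png

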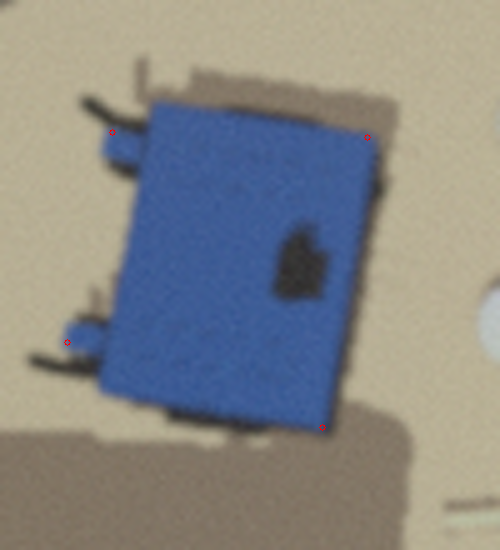

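View pics/sider.png

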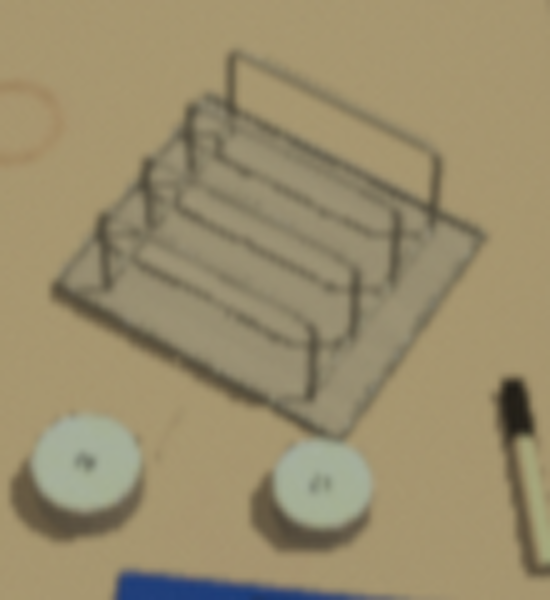

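View pics/topr.png

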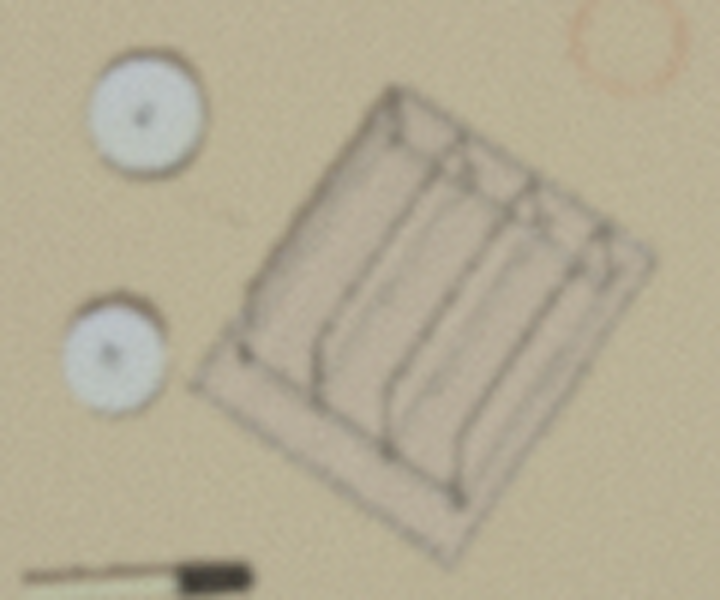

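```bash
python3 - <<'E'
from h import *
for n,b in(("side",(200,235,330,345)),("top",(120,150,220,260))):
    im=cv2.imread(f"pics/{n}0.png").astype(int)
    m=((im[:,:,0]>im[:,:,2]+50)&(im[:,:,0]>70)).astype(np.uint8)
    M=np.zeros_like(m);M[b[1]:b[3],b[0]:b[2]]=m[b[1]:b[3],b[0]:b[2]]
    M=cv2.morphologyEx(M,cv2.MORPH_CLOSE,np.ones((13,13)))
    M=cv2.morphologyEx(M,cv2.MORPH_OPEN,np.ones((21,21)) if 0 else cv2.getStructuringElement(cv2.MORPH_ELLIPSE,(19,19)))
    cs,_=cv2.findContours(M,0,cv2.CHAIN_APPROX_NONE);c=max(cs,key=cv2.contourArea)
    P=np.array([onz(n,x,.109)[:2] for x in c[:,0]],np.float32)
    r=cv2.minAreaRect(P);print(n,r,cv2.boxPoints(r).round(4).tolist())
S=[(205,95),(485,235),(340,440),(55,290)];T=[(395,85),(655,260),(452,565),(195,385)]
for n,Q,o,k in(("side",S,(210,140),5),("top",T,(205,155),6)):
    Q=np.array(Q)/k+np.array(o)-.5
    P=np.array([onz(n,x,.010)[:2] for x in Q],np.float32);r=cv2.minAreaRect(P)
    print(n,P.round(4).tolist(),np.linalg.norm(P-np.roll(P,-1,0),axis=1).round(4),P.mean(0),r)
# tins
for n in("side","top"):
  im=cv2.imread(f"pics/{n}0.png")
  g=im.min(2)
  print(n)
# hoop tops
for n,Q,o,k in(("side",[(233,55),(438,153),(190,107),(397,205),(148,160),(354,265),(103,217),(312,325)],(210,140),5),("top",[(250,300),(395,145),(318,345),(435,175),(388,390),(500,220),(460,440),(575,270)],(205,155),6)):
    Q=np.array(Q)/k+np.array(o)-.5
    print(n,[onz(n,x,.0955)[:2].round(3).tolist() for x in Q])
E
```

```text
side ((0.4538969397544861, 0.19556021690368652), (0.155437171459198, 0.1972089260816574), 83.41905975341797) [[0.34700000286102295, 0.12970000505447388], [0.542900025844574, 0.1071000024676323], [0.5608000159263611, 0.2615000009536743], [0.36480000615119934, 0.2840999960899353]]
top ((0.4543609619140625, 0.19233675301074982), (0.15562789142131805, 0.1974518895149231), 82.798583984375) [[0.3467000126838684, 0.1274999976158142], [0.5425999760627747, 0.10279999673366547], [0.5620999932289124, 0.2572000026702881], [0.3662000000476837, 0.28189998865127563]]
side [[0.49779999256134033, -0.3050000071525574], [0.3133000135421753, -0.18729999661445618], [0.41280001401901245, -0.033799998462200165], [0.5946000218391418, -0.14640000462532043]] [0.2188 0.1829 0.2138 0.1859] [ 0.4546325  -0.16814078] ((0.45554912090301514, -0.16787214577198029), (0.18581213057041168, 0.21880671381950378), 57.449127197265625)
top [[0.5975000262260437, -0.14970000088214874], [0.49720001220703125, -0.3050999939441681], [0.3158000111579895, -0.18960000574588776], [0.4156999886035919, -0.03750000149011612]] [0.1849 0.215  0.182  0.2137] [ 0.45658195 -0.17048545] ((0.45668813586235046, -0.16967976093292236), (0.1849328726530075, 0.2161848247051239), 57.5210075378418)
side
top
side [[0.478, -0.272], [0.349, -0.192], [0.506, -0.229], [0.377, -0.152], [0.532, -0.188], [0.405, -0.108], [0.559, -0.144], [0.431, -0.065]]
top [[0.456, -0.07], [0.546, -0.148], [0.432, -0.108], [0.529, -0.171], [0.408, -0.148], [0.505, -0.208], [0.382, -0.188], [0.478, -0.25]]
```

```bash
python3 - <<'E'
import station
print([n for n in dir(station) if not n.startswith('_')])
from h import *
try: print(station.pinch_z)
except Exception as e: print(e)
from scipy.spatial.transform import Rotation as R
q=read_state()['tcp_rot'];print(R.from_quat(q,scalar_first=True).as_matrix().round(3))
ux=np.array([.121,.9927,0]);uy=np.array([-.9927,.121,0]);H=np.array([.465,.2844,.102])
L=lambda x,y,z:H+x*ux+y*uy+np.array([0,0,z])
pts=[L(-.134,-.022,.035),L(-.134,.022,.035),L(0,.065,0),L(0,-.065,0),L(-.168,.1,.007),L(-.168,-.1,.007),L(-.014,.1,.007),L(-.014,-.1,.007)]
for n,b in(("side",(200,235,330,345)),("top",(120,150,220,260))):
    show(cv2.imread(f"pics/{n}0.png"),n+"m",b,5,[proj(n,p) for p in pts])
E
```

```text
['IKError', 'camera', 'finish_job', 'get_calibration', 'pinch_z', 'read_state']
0.0187
[[-0.001 -0.338 -0.941]
 [-0.002 -0.941  0.338]
 [-1.     0.002 -0.   ]]
```

View pics/sidem.png

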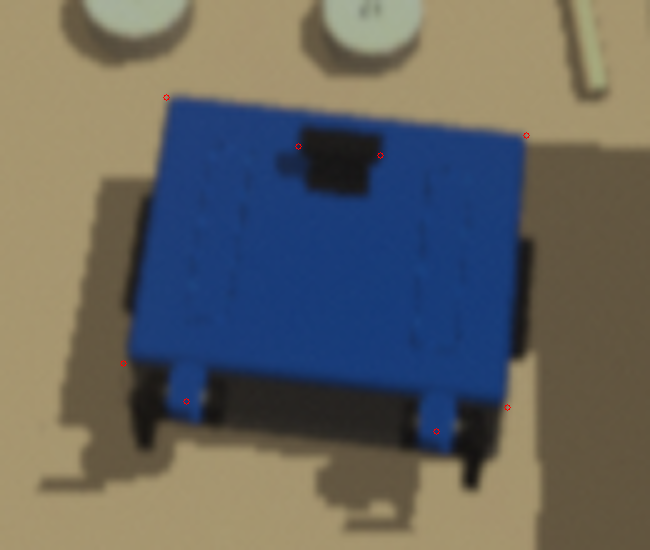

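View pics/topm.png

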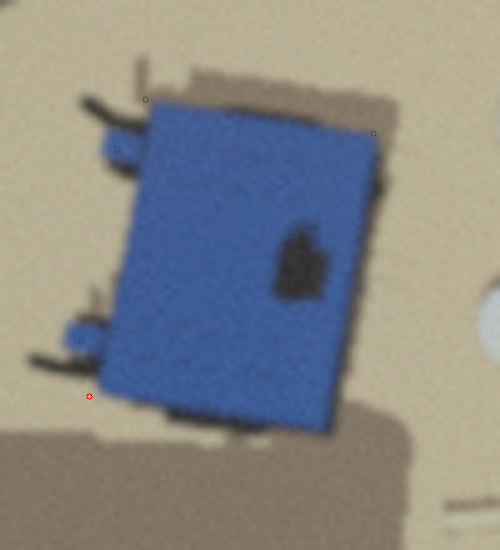

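```bash
python3 - <<'E'
from h import *
M=np.array([(-.168,.1),(-.168,-.1),(-.014,-.1),(-.014,.1)])
# lid y = up-left... uy=-x world
# side: left=larger x world=-uy ; 
S=[(172,97),(527,135),(506,402),(130,358)]; Sm=[M[1],M[0],M[3],M[2]]
T=[(375,135),(330,432),(98,390),(153,102)]; Tm=[M[1],M[0],M[3],M[2]]
def fit(m,p):
    m=np.array(m);p=np.array(p);mc,pc=m.mean(0),p.mean(0)
    U,_,V=np.linalg.svd((m-mc).T@(p-pc));Rr=(U@V).T
    t=pc-Rr@mc
    print("hinge",t.round(4),"ang",np.degrees(np.arctan2(Rr[1,0],Rr[0,0])).round(2),"res mm",((m@Rr.T+t-p)*1000).round(1).tolist())
ps=[onz("side",np.array(u)/5+[200,235]-.5,.109)[:2] for u in S]
pt=[onz("top",np.array(u)/5+[120,150]-.5,.109)[:2] for u in T]
fit(Sm,ps);fit(Tm,pt);fit(Sm+Tm,ps+pt)
E
```

```text
hinge [0.4637 0.2827] ang 82.88 res mm [[1.4, -1.6], [-1.4, -1.0], [-2.1, 1.6], [2.1, 0.9]]
hinge [0.4654 0.2802] ang 83.17 res mm [[1.5, -3.1], [0.6, 1.2], [-4.0, 1.0], [1.9, 0.8]]
hinge [0.4646 0.2814] ang 83.03 res mm [[2.7, -2.7], [-0.2, -2.5], [-1.2, 0.1], [3.0, -0.1], [0.2, -2.0], [-0.7, 2.7], [-4.9, 2.5], [1.0, 1.8]]
```

```bash
cat >> h.py <<'E'
from scipy.spatial.transform import Rotation as R
ux=np.array([.1219,.9925,0]);uy=np.array([-.9925,.1219,0]);uz=np.array([0,0,1.]);H=np.array([.4646,.2818,.102])
def rot(x,y):
    x=np.array(x,float);x/=np.linalg.norm(x);y=np.array(y,float);y-=x*(x@y);y/=np.linalg.norm(y)
    return np.stack([x,y,np.cross(x,y)],1)
def st():
    s=read_state();return s,np.array(s['eef_pos']),R.from_quat(s['tcp_rot'],scalar_first=True)
def rel(p,Rt):
    s,p0,R0=st()
    return R0.inv().apply(p-p0).round(4).tolist(),(R0.inv()*R.from_matrix(Rt)).as_rotvec().round(3).tolist()
def lidpt(x,y,z,th):  # th = opening angle rad ; rotate about uy so -x goes up
    c,s=np.cos(th),np.sin(th)
    X=ux*c-uz*s; Z=uz*c+ux*s
    return H+x*X+y*uy+z*Z
def brief():
    s,p,r=st();print(round(s['time'],2),p.round(4),r.as_matrix()[:,:2].T.round(3).tolist(),s['contact_force'].round(1),round(s['opening'],4),s['qpos'].round(2))
E
python3 - <<'E'
from h import *
p=lidpt(-.134,0,.035,0);print(p)
print(rel(np.array([p[0],p[1],.20]),rot(-uz,uy)))
E
```

```text
[0.4482654 0.148805  0.137    ]
([-0.0026, 0.2579, -0.3716], [1.348, -0.001, -0.001])
```

Emit:
{"fn": "drive_tool", "kwargs": {"rows": [[[-0.0026,0.04,-0.055,0.18,0,0,0],[-0.0026,0.08,-0.11,0.36,0,0,0],[-0.0026,0.12,-0.165,0.54,0,0,0],[-0.0026,0.155,-0.22,0.72,0,0,0],[-0.0026,0.19,-0.275,0.9,0,0,0],[-0.0026,0.225,-0.325,1.08,0,0,0],[-0.0026,0.258,-0.3716,1.25,0,0,0],[-0.0026,0.258,-0.3716,1.348,0,0,0]]], "newtons": 30}}

```text
time: 1.1
eef_pos: [0.4492, 0.1457, 0.1994]
tcp_rot: [0.531, -0.467, 0.532, 0.466]
contact_force: [-0.9, 0.8, 1.0]
opening: 0.0851
```

```bash
python3 - <<'E'
from h import *
brief()
snap("side","s1",(190,200,350,340),5);snap("top","t1",(100,130,260,270),5)
p=lidpt(-.134,0,.035,0);p[2]=.116
print(rel(p,rot(-uz,uy)))
E
```

```text
1.1 [0.4492 0.1457 0.1994] [[-0.001, -0.003, -1.0], [-0.992, 0.13, 0.001]] [-0.9  0.8  1. ] 0.0851 [ 0.65  0.1  -0.08  0.   -1.39 -0.78]
([0.0834, 0.0005, 0.0019], [-0.004, -0.003, -0.001])
```

View pics/s1.png

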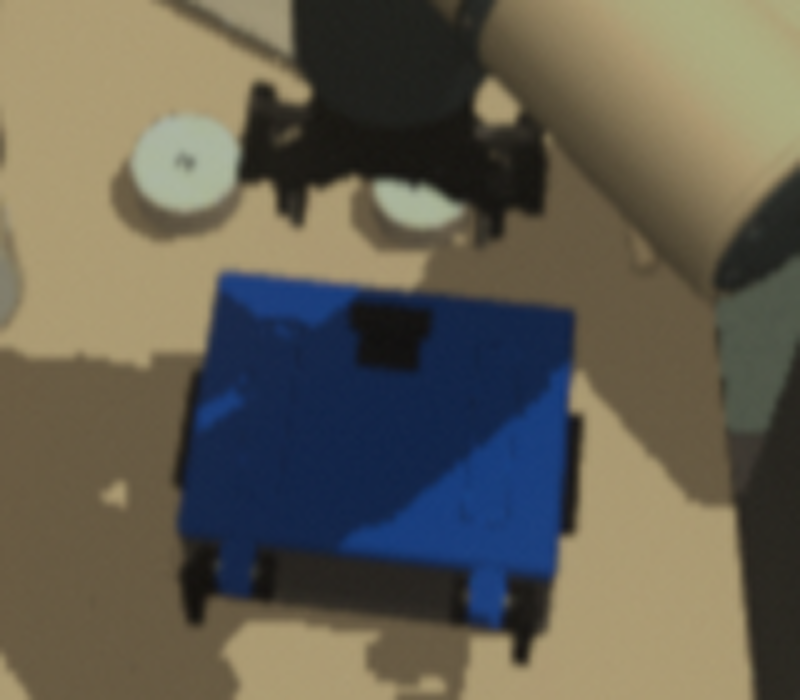

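View pics/t1.png

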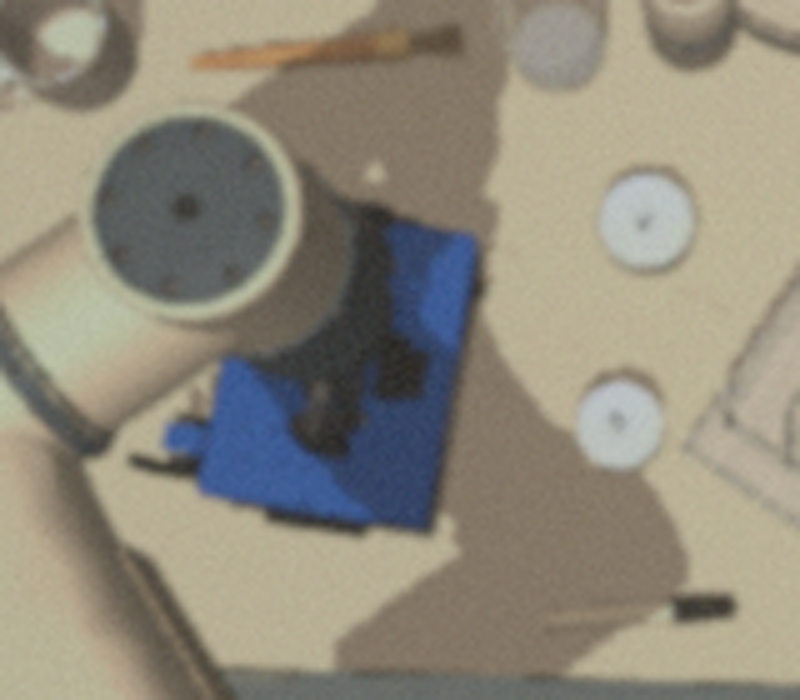

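```bash
python3 - <<'E'
from h import *
print(onz("side",(267.7,262.9),.141),onz("top",(179.9,203.1),.143),tri((267.7,262.9),(179.9,203.1)))
E
```

```text
[0.44787371 0.14808273 0.141     ] [0.44860384 0.14237965 0.143     ] (array([0.44873635, 0.14423646, 0.13339582]), np.float64(0.0020889265971067174))
```

Emit:
{"fn": "drive_tool", "kwargs": {"rows": [[[0.05,0.0005,0.001,0,0,0,0],[0.083,0.0005,0.001,0,0,0,0],[0.083,0.0005,0.001,0,0,0,0],[0.083,0.0005,0.001,0,0,0,0.5],[0.083,0.0005,0.001,0,0,0,1],[0.083,0.0005,0.001,0,0,0,1],[0.083,0.0005,0.001,0,0,0,1],[0.083,0.0005,0.001,0,0,0,1]]], "newtons": 30}}

```text
time: 2.2
eef_pos: [0.4482, 0.1479, 0.1165]
tcp_rot: [0.53, -0.468, 0.532, 0.467]
contact_force: [-0.1, -0.5, -0.1]
opening: 0.0001
```

```bash
python3 - <<'E'
from h import *
brief()
snap("side","s2",(190,200,350,340),5);snap("top","t2",(100,130,260,270),5)
E
```

```text
2.2 [0.4482 0.1479 0.1165] [[-0.001, -0.002, -1.0], [-0.992, 0.126, 0.001]] [-0.1 -0.5 -0.1] 0.0001 [ 0.65  0.15 -0.24  0.   -1.19 -0.78]
```

View pics/s2.png

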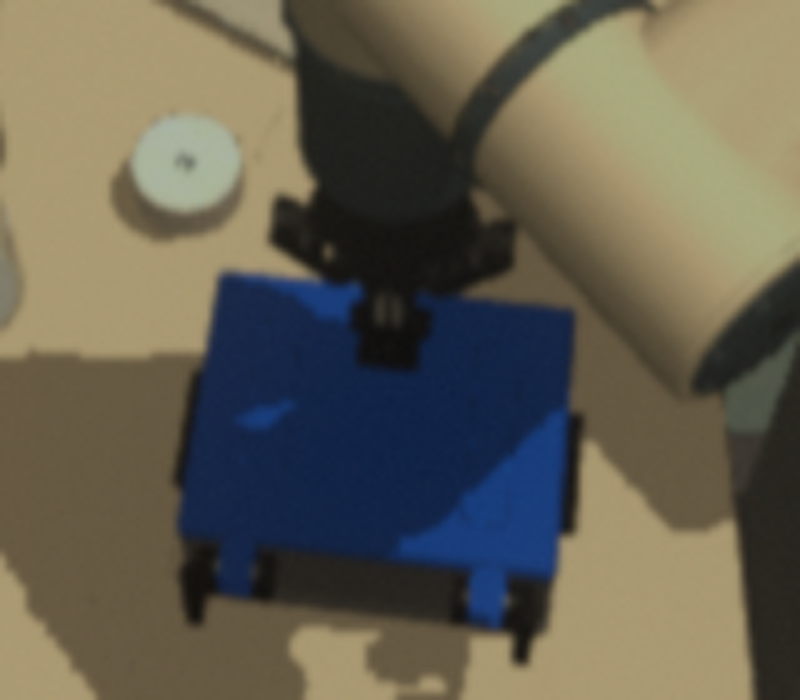

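```bash
python3 - <<'E'
from h import *
P=[(.4482,.1479,.1165),(.4482,.1479,.137),(.4482,.1479,.145)]
for n,b in(("side",(235,240,305,290)),("top",(145,175,215,235))):
    show(cv2.imread(f"pics/{n[0]}2_raw.png"),n[0]+"2b",b,10,[proj(n,p) for p in P])
    print([proj(n,p).round(1) for p in P])
    show(cv2.imread(f"pics/{n}0.png"),n[0]+"0b",b,10,[proj(n,p) for p in P])
E
```

```text
[array([267.5, 266.7]), array([267.6, 263.5]), array([267.6, 262.2])]
[array([179.5, 204.2]), array([178.5, 203.4]), array([178.1, 203.1])]
```

View pics/s2b.png

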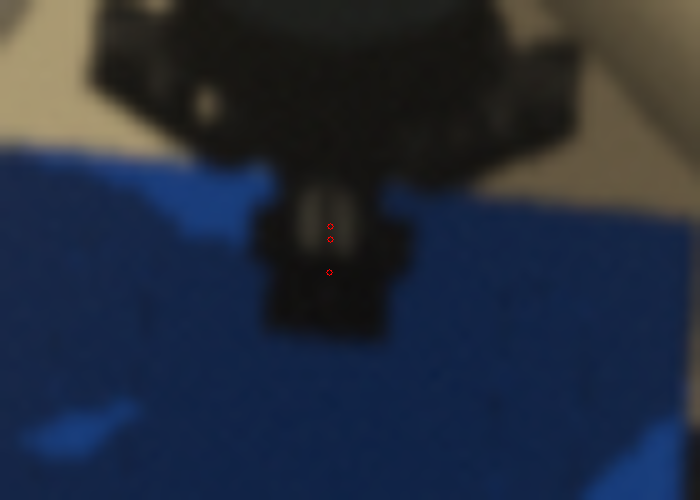

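View pics/t2b.png

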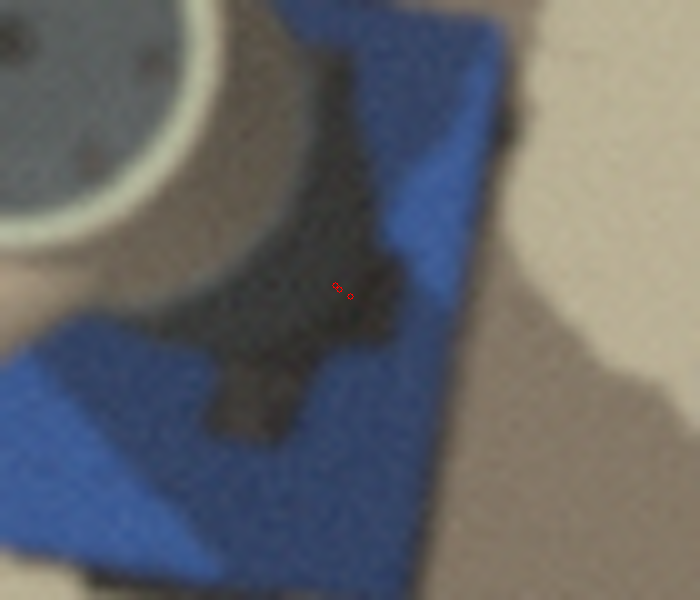

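View pics/s0b.png

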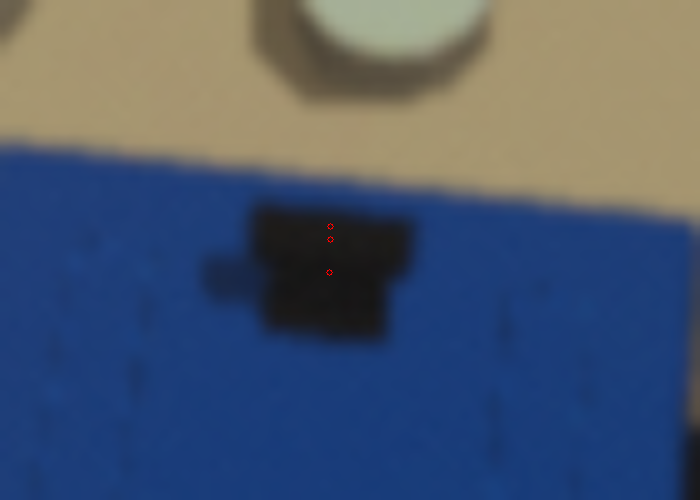

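View pics/t0b.png

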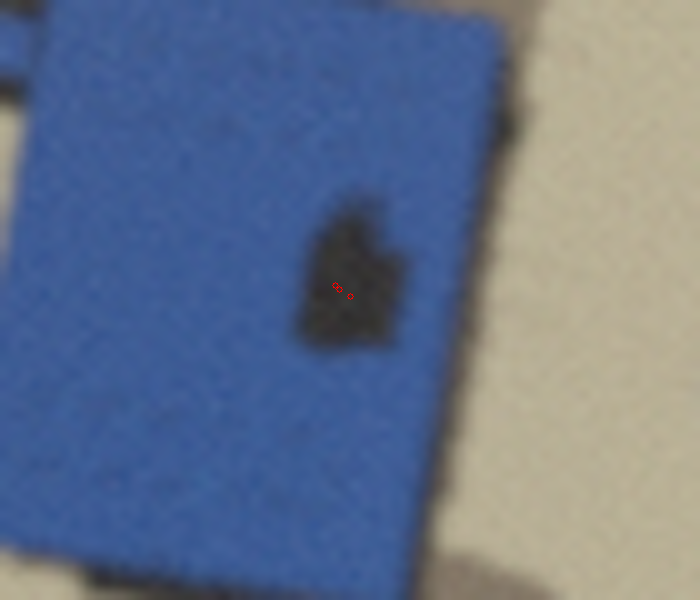

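```bash
python3 - <<'E'
from h import *
print(tri((267.7,263.5),(182.5,204.0)))
print(tri((267.7,263.5),(178.5,203.4)))
# compare panel corners heights by triangulation
S=[(172,97),(527,135),(506,402),(130,358)];T=[(375,135),(330,432),(98,390),(153,102)]
for a,b in zip(S,T): print(tri(np.array(a)/5+[200,235]-.5,np.array(b)/5+[120,150]-.5))
# tile brighter
for n in "st":
    im=cv2.imread(f"pics/{'side' if n=='s' else 'top'}0.png")
    b=(250,250,290,280) if n=='s' else (165,185,200,215)
    g=np.clip((im.astype(float)/255)**.45*255,0,255).astype(np.uint8);show(g,n+"0g",b,18)
    im=cv2.imread(f"pics/{n}2_raw.png");g=np.clip((im.astype(float)/255)**.45*255,0,255).astype(np.uint8);show(g,n+"2g",b,18)
E
```

```text
(array([0.44822   , 0.13833405, 0.11696194]), np.float64(0.0016446952217922092))
(array([0.44801774, 0.14791612, 0.13702623]), np.float64(0.0004011166544650673))
(array([0.54195958, 0.10478361, 0.10884254]), np.float64(0.002578612189917787))
(array([0.34510004, 0.12547643, 0.1013625 ]), np.float64(0.0017072296619301721))
(array([0.36661917, 0.27821953, 0.10670103]), np.float64(0.004138789395470985))
(array([0.56044791, 0.25428851, 0.1066684 ]), np.float64(0.0023534912731534613))
```

View pics/s0g.png

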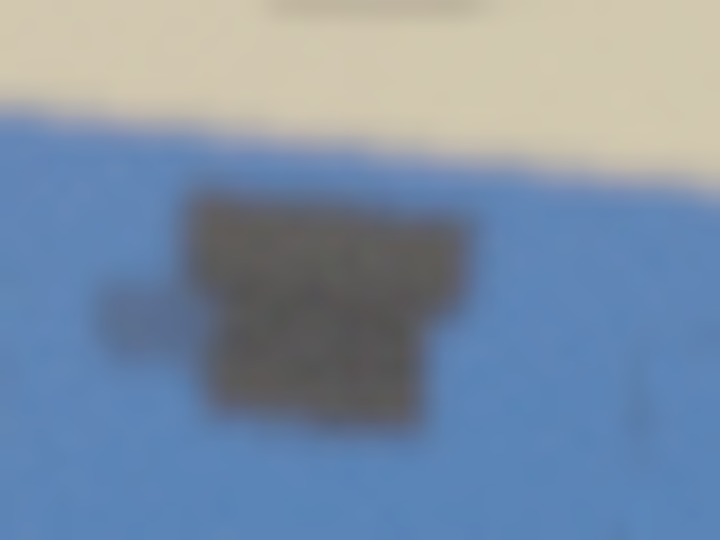

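View pics/t0g.png

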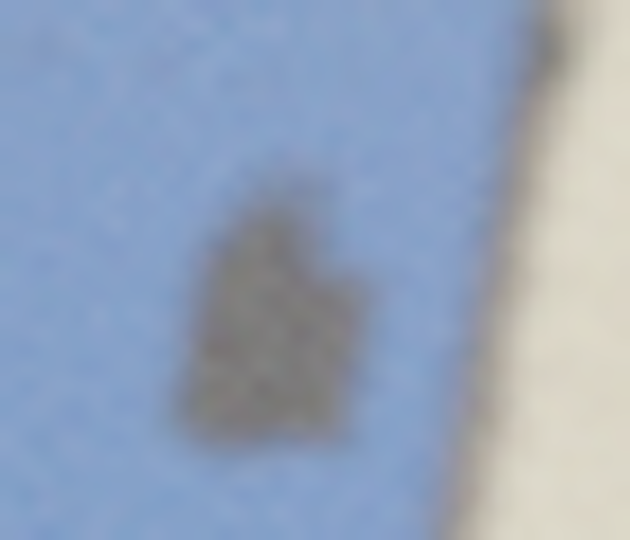

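View pics/s2g.png

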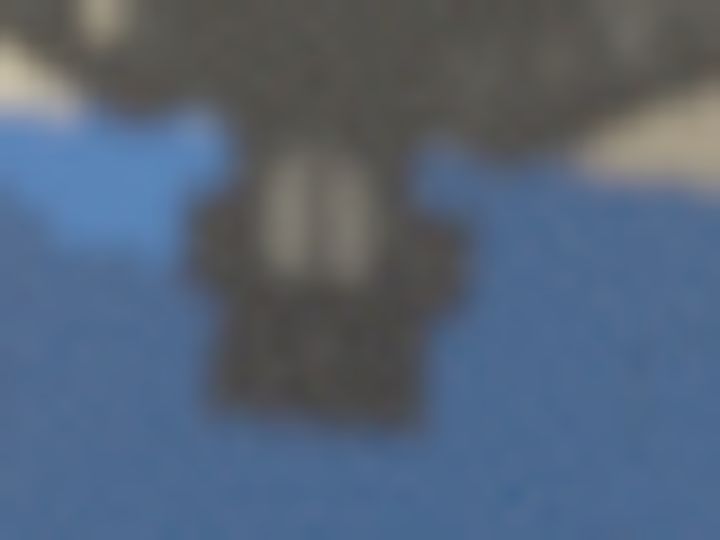

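View pics/t2g.png

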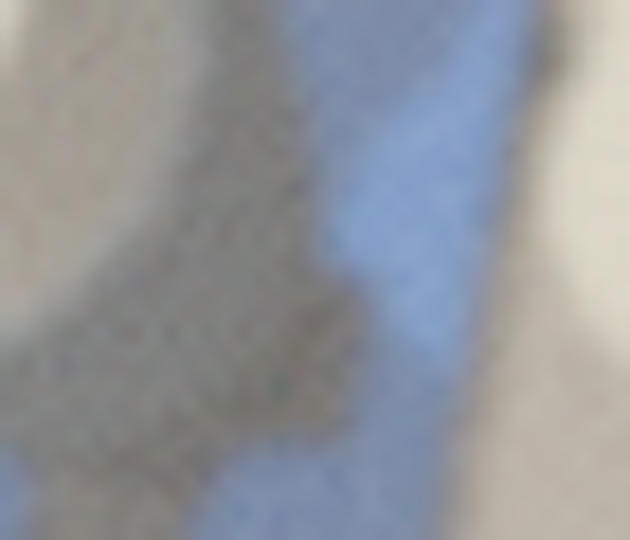

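```bash
python3 - <<'E'
from h import *
c=np.array([.4492,.1457,.1994])
P=[c+s*.0425*uy+np.array([0,0,z]) for s in(1,-1) for z in(0,.02,.04)]
for n,b in(("side",(235,205,305,260)),("top",(145,175,215,235))):
    im=cv2.imread(f"pics/{n[0]}1_raw.png");g=np.clip((im.astype(float)/255)**.45*255,0,255).astype(np.uint8)
    show(g,n[0]+"1g",b,10,[proj(n,p) for p in P])
c=np.array([.4482,.1479,.1165])
P=[c+s*.008*ux+t*.011*uy+np.array([0,0,z]) for s in(1,-1) for t in(1,-1) for z in(0,.0285)]
show(cv2.cvtColor(cv2.cvtColor(np.clip((cv2.imread("pics/s2_raw.png")/255.)**.45*255,0,255).astype(np.uint8),cv2.COLOR_BGR2GRAY),cv2.COLOR_GRAY2BGR),"s2h",(240,230,300,285),12,[proj("side",p) for p in P])
E
```

```text
(no output)
```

View pics/s1g.png

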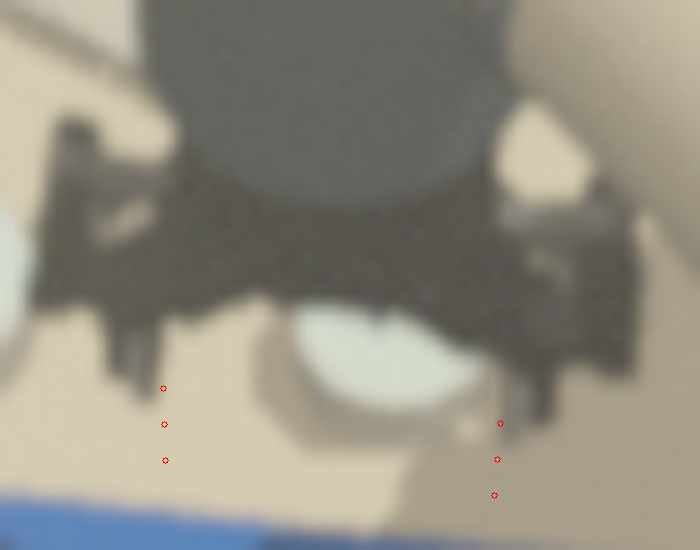

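View pics/s2h.png

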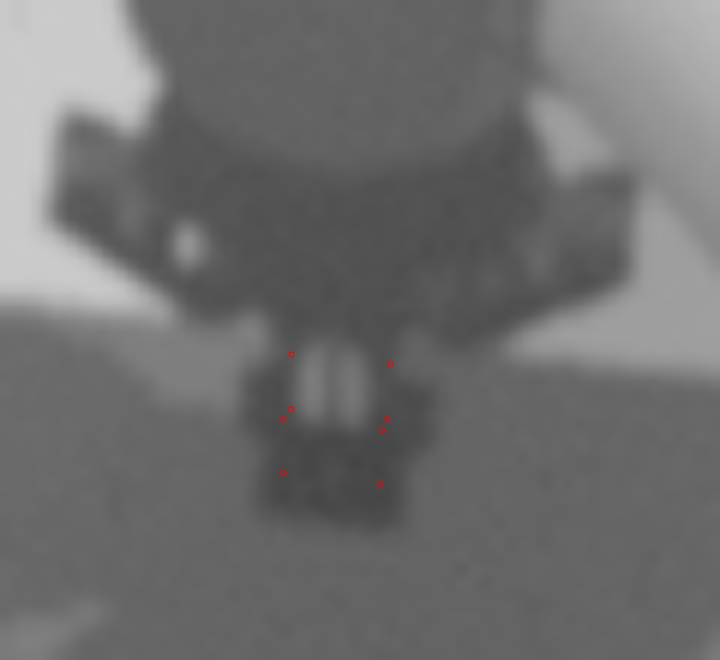

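```bash
python3 - <<'E'
from h import *
c=np.array([.4492,.1457,.1994])
P=[c+s*.0425*uy+np.array([0,0,z]) for s in(1,-1) for z in(0,.04)]
for P1 in P: print(proj("top",P1).round(1),proj("side",P1).round(1))
im=cv2.imread(f"pics/t1_raw.png");g=np.clip((im.astype(float)/255)**.45*255,0,255).astype(np.uint8)
show(g,"t1g",(145,165,205,225),12,[proj("top",p) for p in P])
E
```

```text
[173.4 214.1] [283.9 254. ]
[171.  212.8] [284.6 246.8]
[178.3 187.2] [251.1 250.5]
[176.  185.1] [250.8 243.3]
```

View pics/t1g.png

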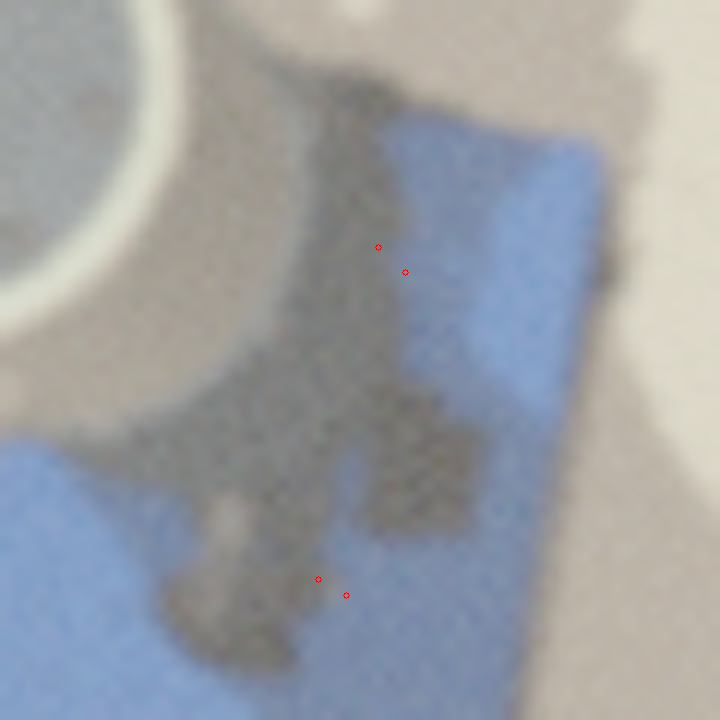

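Emit:
{"fn": "drive_tool", "kwargs": {"rows": [[[-0.02,0,0,0,0,0,0],[-0.02,0,0,0,0,0,0],[-0.02,0,0,0,0,0,0],[-0.01,0,0,0,0,0,0],[0,0,0,0,0,0,0],[0.005,0,0,0,0,0,0],[0.01,0,0,0,0,0,0]]]}}

```text
time: 3.18
eef_pos: [0.4481, 0.1477, 0.1059]
tcp_rot: [0.529, -0.468, 0.532, 0.467]
contact_force: [-0.5, -0.3, 0.4]
opening: 0.0854
```

```bash
python3 - <<'E'
from h import *
brief()
s,p,r=st();m=r.as_matrix()
P=[p+k*.0425*m[:,1] for k in(1,-1)]
g=snap("side","s3",(220,230,310,290),8,[proj("side",q) for q in P])
snap("top","t3",(140,165,210,235),8,[proj("top",q) for q in P])
E
```

```text
3.17 [0.4481 0.1477 0.1059] [[-0.002, -0.003, -1.0], [-0.992, 0.126, 0.002]] [-0.5 -0.3  0.4] 0.0854 [ 0.65  0.15 -0.26  0.   -1.16 -0.78]
```

View pics/s3.png

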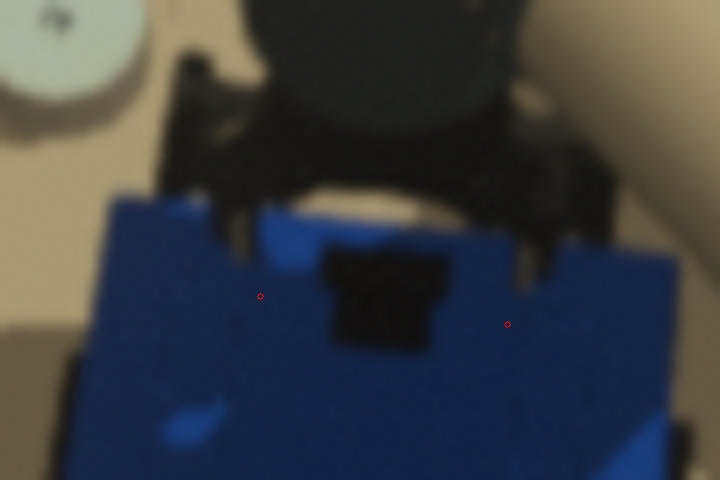

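View pics/t3.png

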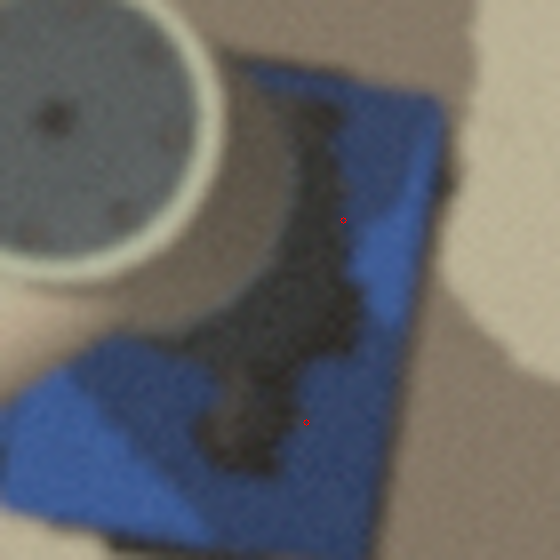

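Emit:
{"fn": "drive_tool", "kwargs": {"rows": [[[0.004,0,0,0,0,0,0],[0.008,0,0,0,0,0,0],[0.008,0,0,0,0,0,0]]]}}

```text
time: 3.65
eef_pos: [0.4476, 0.1475, 0.0975]
tcp_rot: [0.529, -0.468, 0.532, 0.467]
contact_force: [1.0, -0.7, 0.2]
opening: 0.0856
```

Emit:
{"fn": "drive_tool", "kwargs": {"rows": [[[0.004,0,0,0,0,0,0],[0.006,0,0,0,0,0,0],[0.006,0,0,0,0,0,0]]]}}

```text
time: 4.03
eef_pos: [0.4475, 0.1474, 0.0913]
tcp_rot: [0.529, -0.467, 0.532, 0.467]
contact_force: [0.3, 1.4, 0.0]
opening: 0.0853
```

```bash
python3 - <<'E'
from h import *
brief()
g=snap("side","s4",(220,230,310,290),8)
E
```

```text
4.03 [0.4475 0.1474 0.0913] [[-0.003, -0.003, -1.0], [-0.992, 0.126, 0.003]] [0.3 1.4 0. ] 0.0853 [ 0.65  0.17 -0.29  0.   -1.12 -0.78]
```

View pics/s4.png

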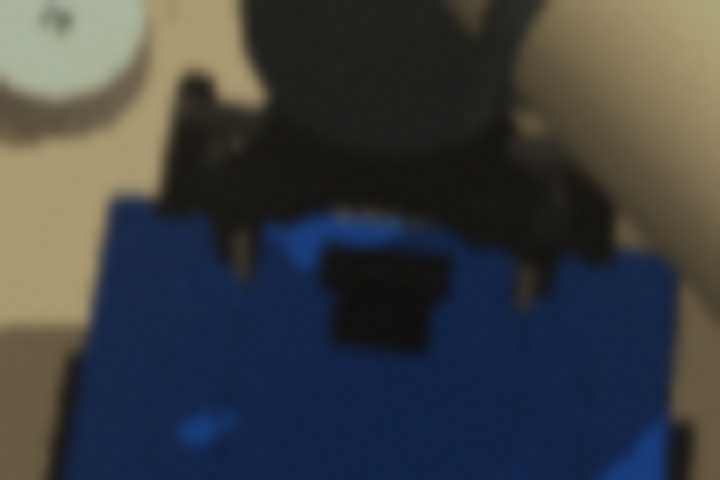

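Emit:
{"fn": "drive_tool", "kwargs": {"rows": [[[0.003,0,0,0,0,0,0],[0.005,0,0,0,0,0,0],[0.005,0,0,0,0,0,0.4],[0.005,0,0,0,0,0,1],[0.005,0,0,0,0,0,1],[0.005,0,0,0,0,0,1],[0.005,0,0,0,0,0,1]]], "newtons": 30}}

```text
time: 4.95
eef_pos: [0.4479, 0.1476, 0.0867]
tcp_rot: [0.529, -0.468, 0.532, 0.467]
contact_force: [0.8, 0.8, 2.1]
opening: 0.0432
```

```bash
python3 - <<'E'
from h import *
brief()
g=snap("side","s5",(220,230,310,290),8)
g=snap("top","t5",(140,165,210,235),8)
E
```

```text
4.95 [0.4479 0.1476 0.0867] [[-0.002, -0.003, -1.0], [-0.992, 0.126, 0.002]] [0.8 0.8 2.1] 0.0432 [ 0.65  0.17 -0.29  0.   -1.11 -0.78]
```

View pics/s5.png

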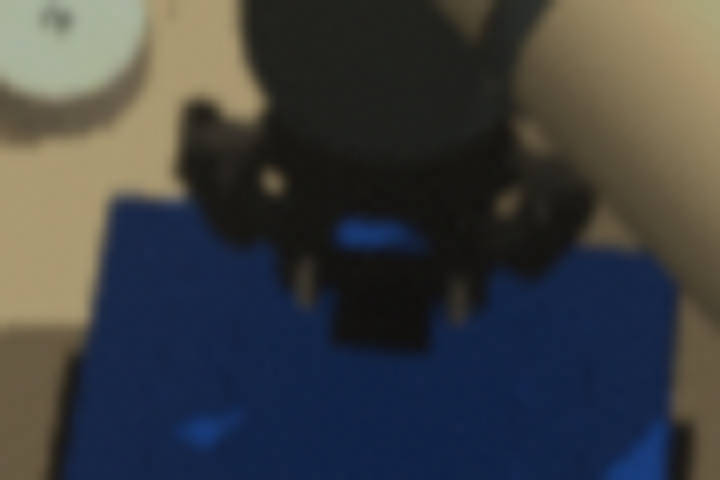

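View pics/t5.png

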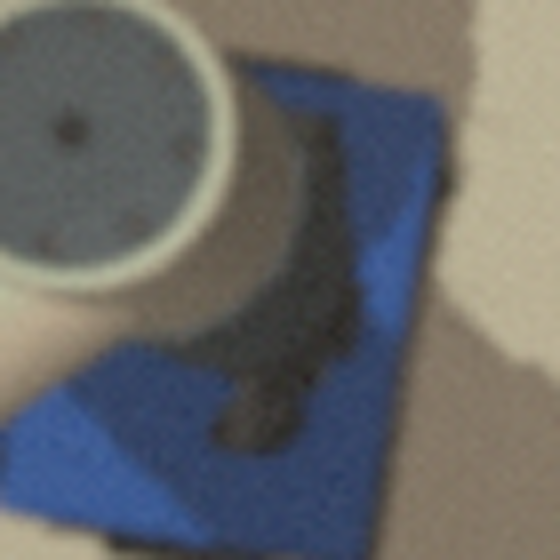

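Emit:
{"fn": "drive_tool", "kwargs": {"rows": [[[0,0,0,0,0,0,1],[-0.007,0,0.002,0,0,0,1],[-0.0138,0,0.0044,0,0,0,1],[-0.0271,0,0.0102,0,0,0,1],[-0.0397,0,0.0174,0,0,0,1],[-0.0515,0,0.0258,0,0,0,1],[-0.0515,0,0.0258,0,0,0,1]]], "newtons": 45}}

```text
time: 5.92
eef_pos: [0.4519, 0.1741, 0.1393]
tcp_rot: [0.53, -0.468, 0.531, 0.467]
contact_force: [-0.2, -0.9, -4.9]
opening: 0.0428
```

```bash
python3 - <<'E'
from h import *
brief()
g=snap("side","s6",(200,210,340,330),5)
g=snap("top","t6",(110,140,230,260),5)
E
```

```text
5.92 [0.4519 0.1741 0.1393] [[-0.001, -0.002, -1.0], [-0.992, 0.125, 0.0]] [-0.2 -0.9 -4.9] 0.0428 [ 0.69  0.15 -0.17  0.   -1.25 -0.82]
```

View pics/s6.png

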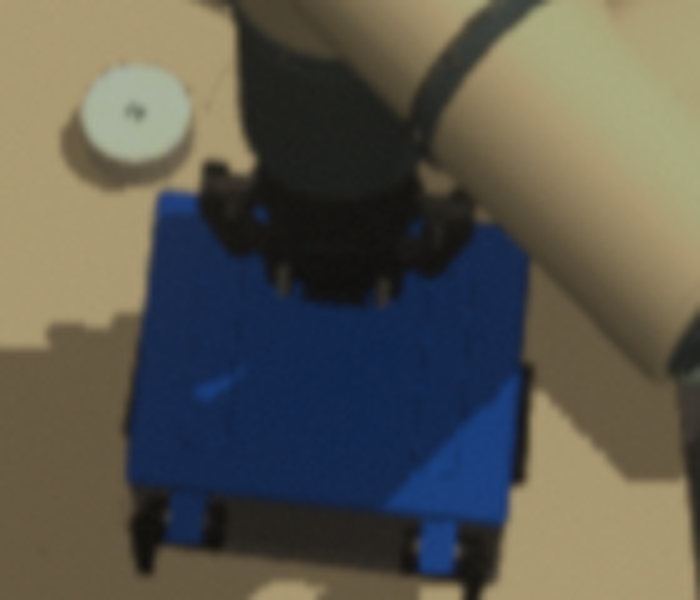

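View pics/t6.png

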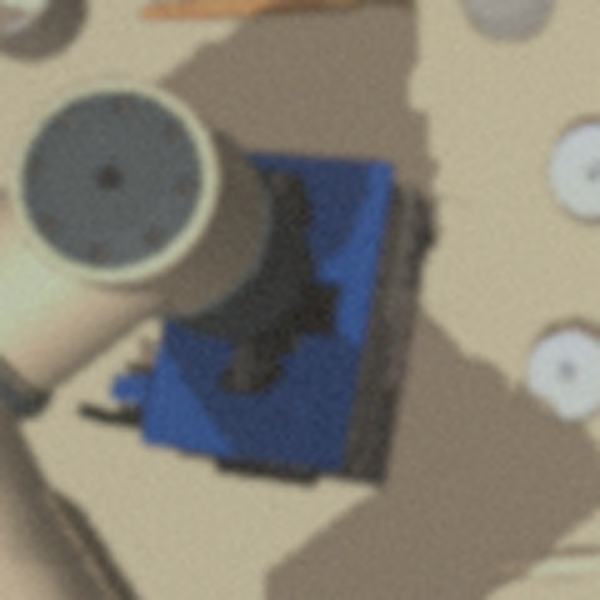

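Emit:
{"fn": "drive_tool", "kwargs": {"rows": [[[-0.0108,0,0.0097,0,0,0,1],[-0.0206,0,0.0204,0,0,0,1],[-0.0292,0,0.032,0,0,0,1],[-0.0365,0,0.0445,0,0,0,1],[-0.0425,0,0.0577,0,0,0,1],[-0.0471,0,0.0715,0,0,0,1],[-0.0502,0,0.0857,0,0,0,1],[-0.0502,0,0.0857,0,0,0,1]]]}}

```text
time: 7.02
eef_pos: [0.4628, 0.2596, 0.1888]
tcp_rot: [0.53, -0.468, 0.531, 0.467]
contact_force: [-2.5, -2.2, -1.6]
opening: 0.0433
```

```bash
python3 - <<'E'
from h import *
brief()
g=snap("side","s7",(200,210,340,330),5)
g=snap("top","t7",(110,140,230,260),5)
E
```

```text
7.03 [0.4628 0.2596 0.1888] [[-0.001, -0.003, -1.0], [-0.992, 0.125, 0.0]] [-2.5 -2.2 -1.6] 0.0433 [ 0.81  0.22  0.04  0.   -1.39 -0.93]
```

View pics/s7.png

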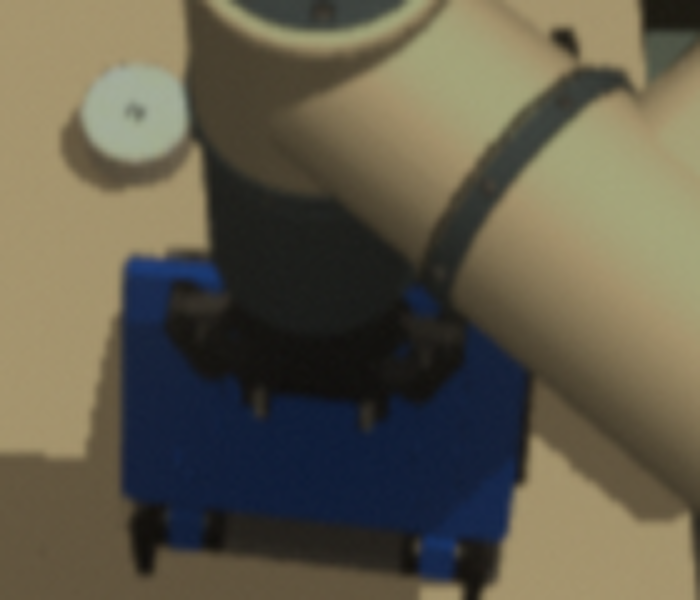

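View pics/t7.png

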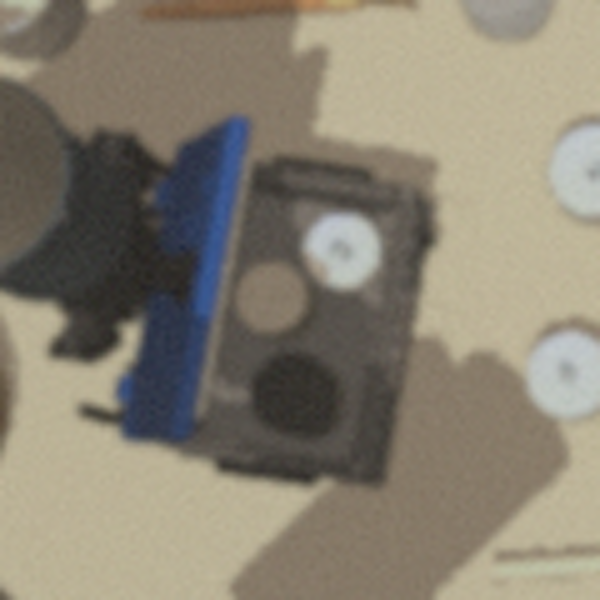

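Emit:
{"fn": "drive_tool", "kwargs": {"rows": [[[-0.0016,0,0.0144,0,0,0,1],[-0.0016,0,0.0289,0,0,0,1],[0,0,0.0433,0,0,0,1],[0.0027,0,0.0575,0,0,0,1],[0.0063,0,0.0691,0,0,0,1],[0.0063,0,0.0691,0,0,0,1],[0.0063,0,0.0691,0,0,0,1]]]}}

```text
time: 8.0
eef_pos: [0.4717, 0.3284, 0.1827]
tcp_rot: [0.53, -0.468, 0.53, 0.467]
contact_force: [-3.8, 0.1, 5.7]
opening: 0.0428
```

```bash
python3 - <<'E'
from h import *
brief()
g=snap("side","s8",(180,210,340,350),5)
g=snap("top","t8",(90,140,230,260),5)
E
```

```text
8.0 [0.4717 0.3284 0.1827] [[0.0, -0.001, -1.0], [-0.992, 0.125, -0.0]] [-3.8  0.1  5.7] 0.0428 [ 0.88  0.31  0.14  0.   -1.41 -1.01]
```

View pics/s8.png

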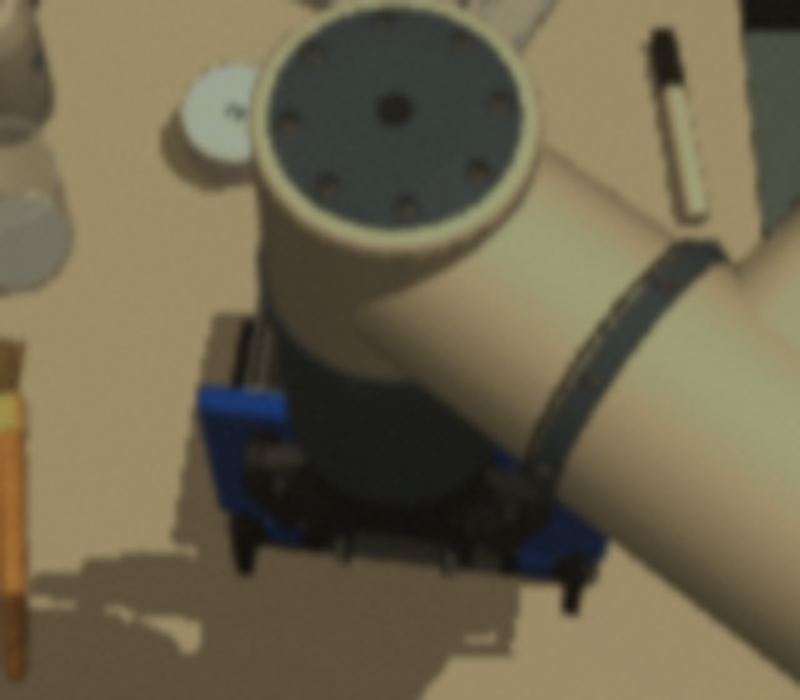

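View pics/t8.png

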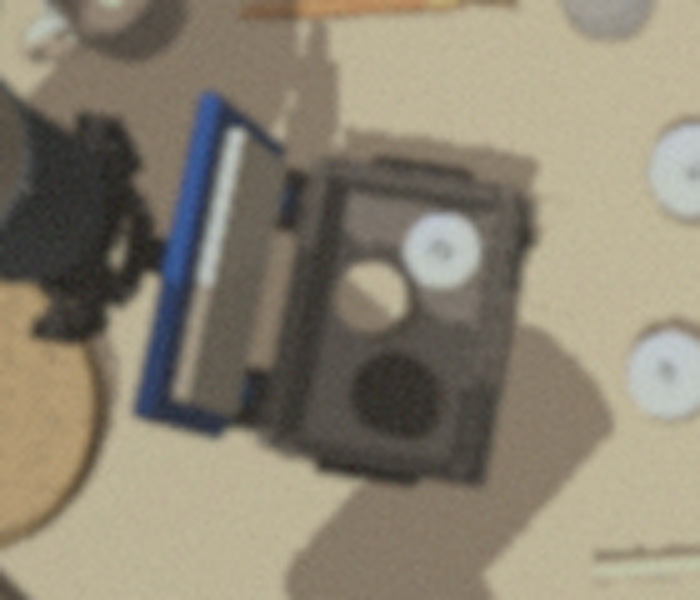

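Emit:
{"fn": "drive_tool", "kwargs": {"rows": [[[0.0005,0,0.0035,0,0,0,1],[0.001,0,0.007,0,0,0,1],[0.001,0,0.007,0,0,0,1]]]}}

```text
time: 8.48
eef_pos: [0.4724, 0.3345, 0.1808]
tcp_rot: [0.53, -0.468, 0.531, 0.467]
contact_force: [-0.8, -3.7, -2.4]
opening: 0.0426
```

```bash
python3 - <<'E'
from h import *
brief()
E
```

```text
8.47 [0.4724 0.3345 0.1808] [[-0.001, -0.003, -1.0], [-0.992, 0.126, 0.0]] [-0.8 -3.7 -2.4] 0.0426 [ 0.89  0.32  0.15  0.   -1.41 -1.01]
```

Emit:
{"fn": "drive_tool", "kwargs": {"rows": [[[0,0,0.002,0,0,0,1],[0,0,0.002,0,0,0,0.3],[0,0,0.002,0,0,0,0],[0,0,0.002,0,0,0,0],[-0.001,0,0.002,0,0,0,0],[-0.001,0,0.002,0,0,0,0]]]}}

```text
time: 9.22
eef_pos: [0.4728, 0.3366, 0.1821]
tcp_rot: [0.53, -0.468, 0.531, 0.467]
contact_force: [-0.8, 0.7, -0.2]
opening: 0.0856
```

```bash
python3 - <<'E'
from h import *
brief()
g=snap("top","t9",(90,140,230,260),5)
g=snap("side","s9",(180,210,340,350),5)
E
```

```text
9.22 [0.4728 0.3366 0.1821] [[-0.0, -0.002, -1.0], [-0.992, 0.126, 0.0]] [-0.8  0.7 -0.2] 0.0856 [ 0.89  0.32  0.16  0.   -1.41 -1.01]
```

View pics/t9.png

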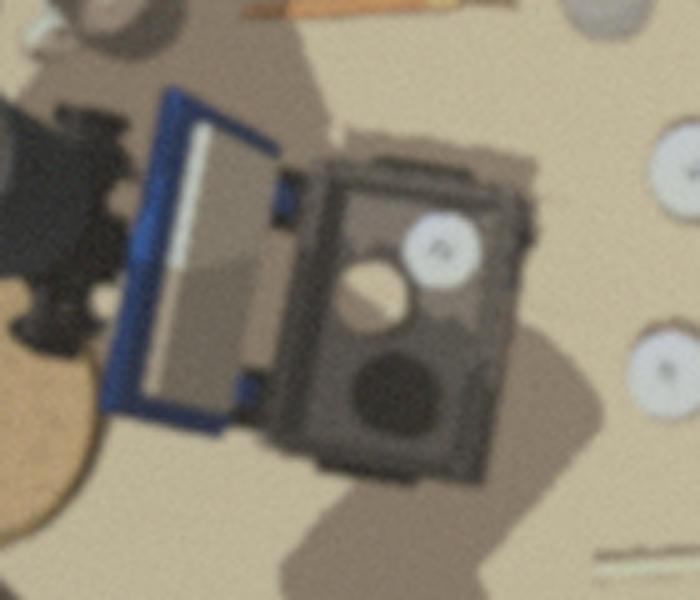

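View pics/s9.png

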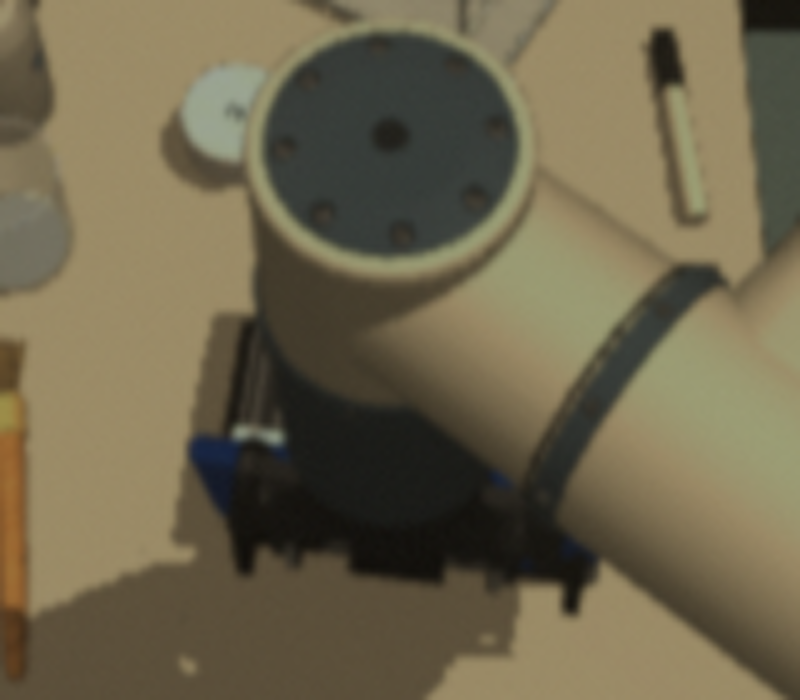

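Emit:
{"fn": "drive_tool", "kwargs": {"rows": [[[-0.03,0,0.006,0,0,0,0],[-0.08,0,0.006,0,0,0,0],[-0.13,0,0.006,0,0,0,0],[-0.17,0,0.0,-0.18,0,0,0],[-0.18,0,-0.05,-0.36,0,0,0],[-0.18,0,-0.1,-0.54,0,0,0],[-0.18,0,-0.15,-0.72,0,0,0],[-0.18,0,-0.19,-0.9,0,0,0]]]}}

```text
time: 10.32
eef_pos: [0.4485, 0.1467, 0.3629]
tcp_rot: [-0.272, 0.653, -0.273, -0.652]
contact_force: [-0.8, 0.3, 0.3]
opening: 0.0854
```

```bash
python3 - <<'E'
from h import *
brief()
g=snap("top","t10",(90,140,230,260),5)
g=snap("side","s10",(180,190,340,350),5)
E
```

```text
10.32 [0.4485 0.1467 0.3629] [[0.0, -0.002, -1.0], [-0.711, -0.703, 0.001]] [-0.8  0.3  0.3] 0.0854 [ 0.65  0.11  0.34  0.   -1.8   0.13]
```

View pics/t10.png

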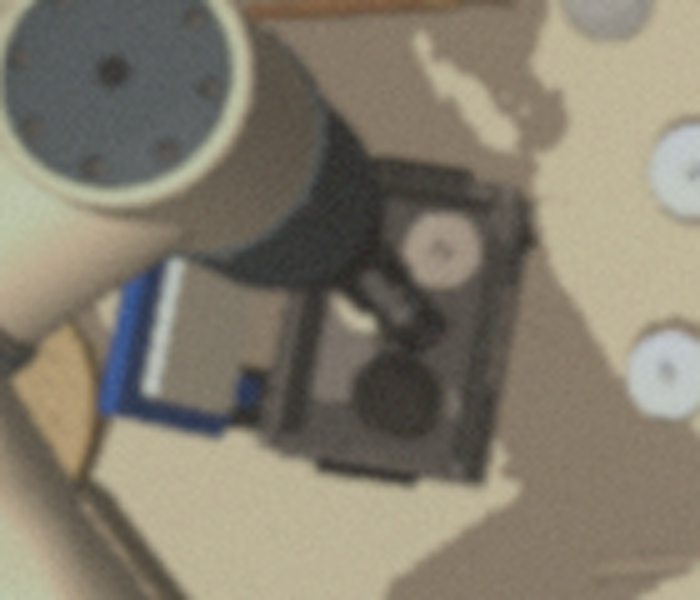

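View pics/s10.png

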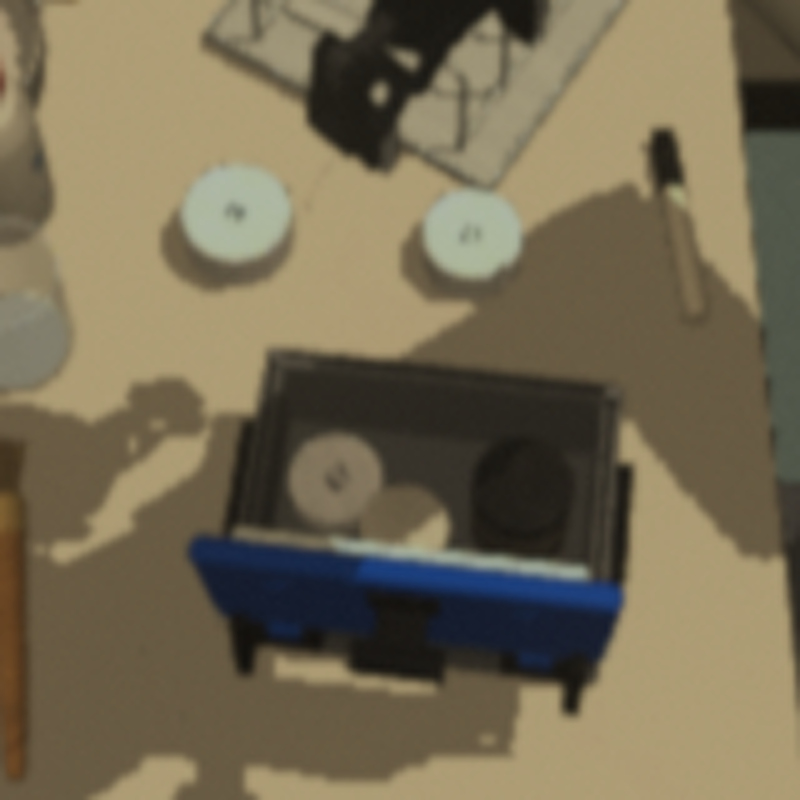

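```bash
python3 - <<'E'
from h import *
th=np.radians(98)
m=(np.array([408,575])/5+[180,190]-.5);print("side edge mid@.268",onz("side",m,.2685),"pred",lidpt(-.168,0,0,th))
for y in(.1,-.1):
  for z in(.007,-.007): 
    p=lidpt(-.168,y,z,th);print(p.round(4),(proj("side",p)-[180,190]+.5)*5,(proj("top",p)-[90,140]+.5)*5)
s,p,r=st();M=r.as_matrix()
P=[p+k*.0425*M[:,1]+w*.011*M[:,2]-a*M[:,0] for k in(1,-1) for w in (1,-1) for a in (0.013,.04)]
for n,b in(("side",(230,180,300,240)),("top",(150,170,210,220))):
    im=cv2.imread(f"pics/{n[0]}10_raw.png");g=np.clip((im.astype(float)/255)**.45*255,0,255).astype(np.uint8)
    show(g,n[0]+"10g",b,10,[proj(n,q) for q in P])
    print([(((proj(n,q)-b[:2])+.5)*10).round().tolist() for q in P])
E
```

```text
side edge mid@.268 [0.46703043 0.31088512 0.2685    ] pred [0.46745015 0.30500572 0.26836504]
[0.369  0.3241 0.2674] [626.55666441 603.4792184 ] [ 99.1635716  417.28044972]
[0.3674 0.3103 0.2693] [628.8194236 572.3917968] [121.41412085 420.58689452]
[0.5675 0.2997 0.2674] [187.21787044 552.9457746 ] [165.71408786  87.10954442]
[0.5659 0.2859 0.2693] [191.86392471 522.60197317] [187.58452503  89.81005919]
[[556.0, 290.0], [562.0, 227.0], [487.0, 233.0], [491.0, 169.0], [293.0, 520.0], [293.0, 460.0], [224.0, 459.0], [222.0, 398.0]]
[[223.0, 370.0], [204.0, 358.0], [284.0, 315.0], [267.0, 302.0], [17.0, 142.0], [-6.0, 125.0], [78.0, 88.0], [56.0, 70.0]]
```

View pics/s10g.png

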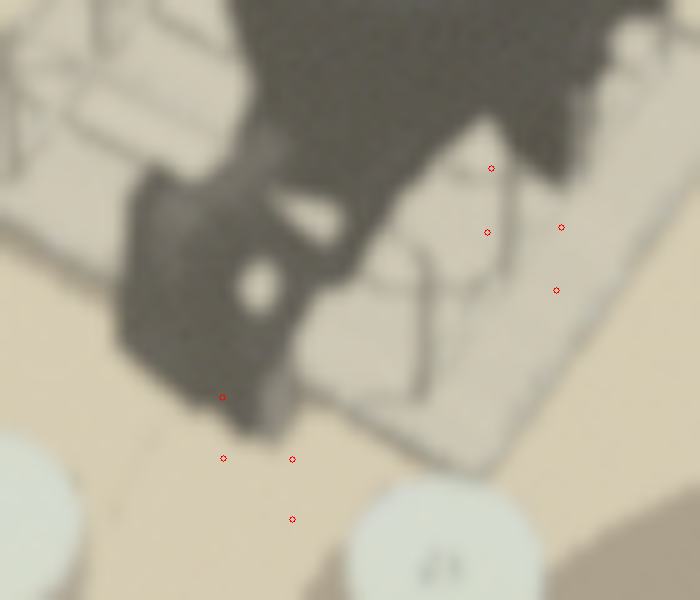

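View pics/t10g.png

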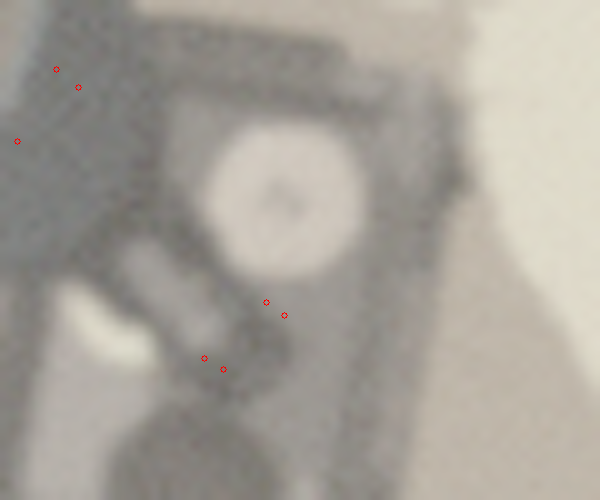

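```bash
python3 - <<'E'
from h import *
th=np.radians(98)
P=[lidpt(-.168,y,z,th) for y in(.1,0,-.1) for z in(.007,-.007)]
for n,b in(("side",(215,285,310,335)),("top",(105,180,150,230))):
    im=cv2.imread(f"pics/{n[0]}10_raw.png");g=np.clip((im.astype(float)/255)**.45*255,0,255).astype(np.uint8)
    show(g,n[0]+"10h",b,8 if n=="side" else 12,[proj(n,q) for q in P])
E
```

```text
(no output)
```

View pics/s10h.png

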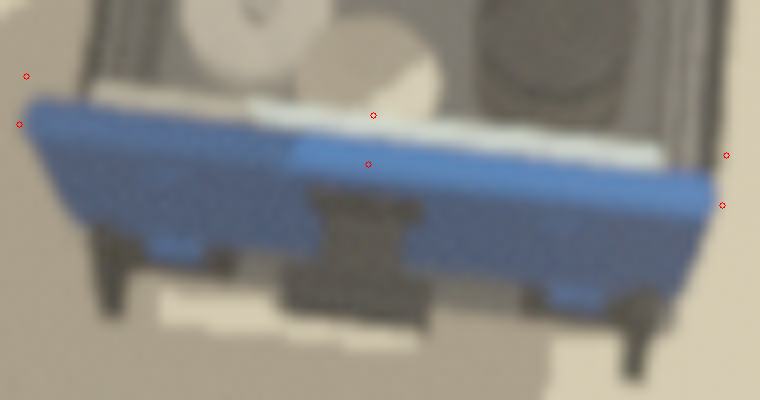

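View pics/t10h.png

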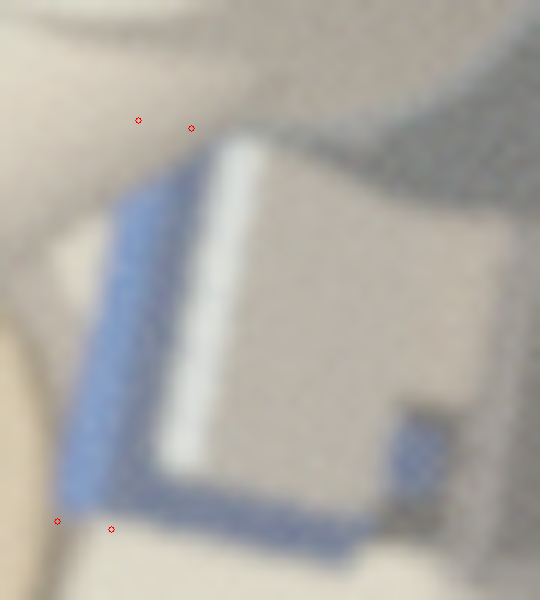

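```bash
cat >> h.py <<'E'
th=np.radians(98); D=ux*np.cos(th)-uz*np.sin(th); E=np.array([.4674,.3065,.2665])-.002*ux
E
python3 - <<'E'
from h import *
print(rel(E-.03*D,rot(D,-ux)),rel(E+.03*D,rot(D,-ux)))
E
```

```text
([0.0678, -0.1279, 0.1034], [-0.672, 0.044, 0.134]) ([0.1272, -0.1213, 0.0983], [-0.672, 0.044, 0.134])
```

Emit:
{"fn": "drive_tool", "kwargs": {"rows": [[[0.01,-0.03,0.025,-0.17,0.01,0.033,0],[0.025,-0.06,0.05,-0.34,0.02,0.066,0],[0.04,-0.09,0.075,-0.5,0.03,0.1,0],[0.055,-0.12,0.095,-0.672,0.044,0.134,0],[0.068,-0.128,0.1035,-0.672,0.044,0.134,0],[0.068,-0.128,0.1035,-0.672,0.044,0.134,0]]]}}

```text
time: 11.18
eef_pos: [0.4671, 0.3092, 0.2945]
tcp_rot: [-0.007, -0.7, 0.093, 0.708]
contact_force: [0.4, 0.4, 1.1]
opening: 0.0853
```

```bash
python3 - <<'E'
from h import *
brief()
print(rel(E+.03*D,rot(D,-ux)))
g=snap("top","t11",(80,130,200,230),6)
g=snap("side","s11",(190,220,330,350),5)
E
```

```text
11.18 [0.4671 0.3092 0.2945] [[-0.019, -0.14, -0.99], [-0.121, -0.982, 0.141]] [0.4 0.4 1.1] 0.0853 [ 0.92  0.35  0.45  0.07 -1.79  0.54]
([0.0584, 0.0006, -0.0007], [-0.001, 0.002, -0.002])
```

View pics/t11.png

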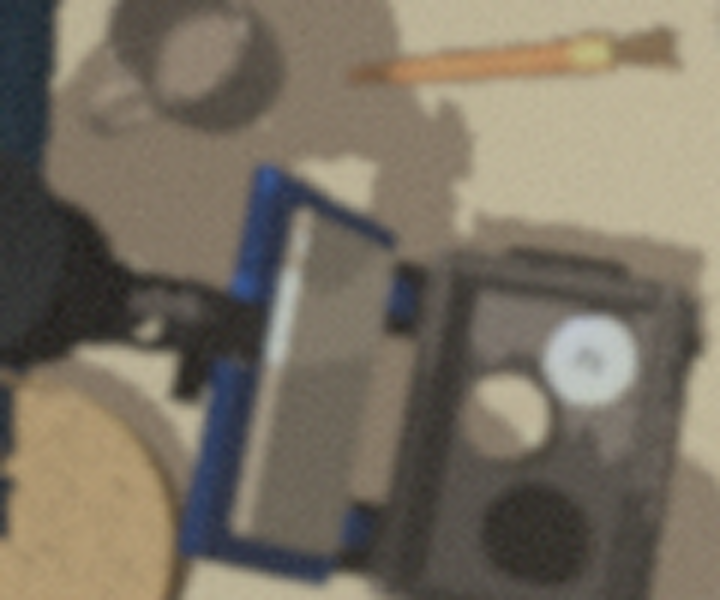

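View pics/s11.png

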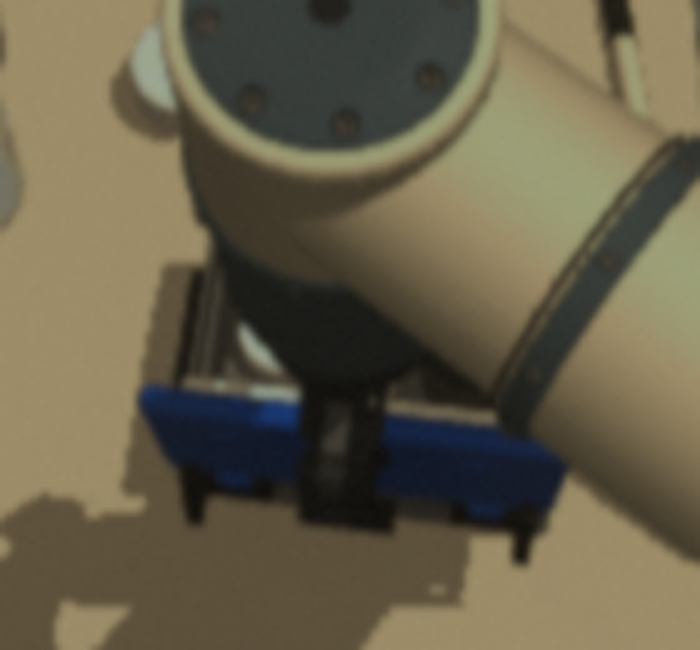

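Emit:
{"fn": "drive_tool", "kwargs": {"rows": [[[0.03,0.0005,-0.0007,0,0.002,-0.002,0],[0.06,0.0005,-0.0007,0,0.002,-0.002,0],[0.06,0.0005,-0.0007,0,0.002,-0.002,0]]]}}

```text
time: 11.65
eef_pos: [0.4671, 0.2974, 0.2376]
tcp_rot: [-0.004, -0.702, 0.093, 0.706]
contact_force: [0.1, -0.9, 1.5]
opening: 0.0854
```

```bash
python3 - <<'E'
from h import *
brief()
s,p,r=st();M=r.as_matrix()
P=[p+k*.0425*M[:,1]-a*M[:,0]+w*.011*M[:,2] for k in(1,-1) for a in(.05,) for w in(1,-1)]
g=snap("top","t12",(80,150,170,220),8,[proj("top",q) for q in P])
g=snap("side","s12",(220,260,310,350),8,[proj("side",q) for q in P])
E
```

```text
11.65 [0.4671 0.2974 0.2376] [[-0.015, -0.137, -0.991], [-0.125, -0.983, 0.137]] [ 0.1 -0.9  1.5] 0.0854 [ 0.9   0.33  0.27  0.07 -1.63  0.54]
```

View pics/t12.png

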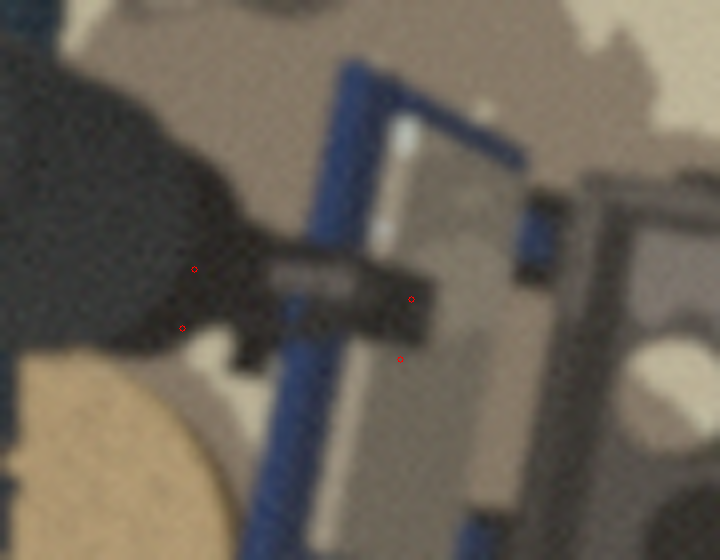

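View pics/s12.png

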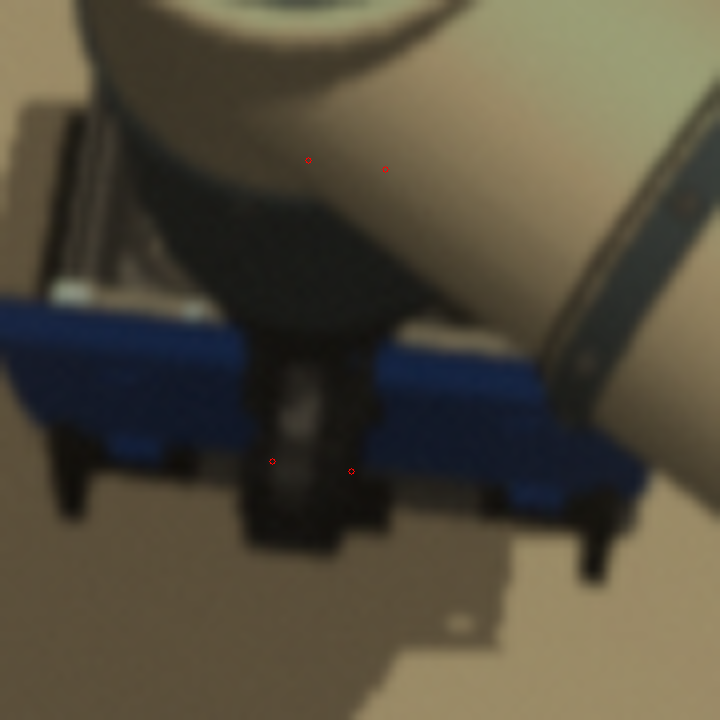

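Emit:
{"fn": "drive_tool", "kwargs": {"rows": [[[0.012,0,0,0,0,0,0],[0.024,0,0,0,0,0,0],[0.024,0,0,0,0,0,0]]]}}

```text
time: 12.12
eef_pos: [0.4676, 0.2952, 0.2151]
tcp_rot: [-0.004, -0.703, 0.092, 0.706]
contact_force: [-0.8, 0.0, -0.3]
opening: 0.0857
```

Emit:
{"fn": "drive_tool", "kwargs": {"rows": [[[0,0,0,0,0,0,0.3],[0,0,0,0,0,0,0.5],[0,0,0,0,0,0,0.7],[0,0,0,0,0,0,1],[0,0,0,0,0,0,1],[0,0,0,0,0,0,1]]], "newtons": 40}}

```text
time: 12.88
eef_pos: [0.4679, 0.2959, 0.2154]
tcp_rot: [-0.003, -0.703, 0.092, 0.705]
contact_force: [0.8, 2.9, 1.9]
opening: 0.0154
```

```bash
python3 - <<'E'
from h import *
brief()
print(read_state()['moment'].round(2))
g=snap("top","t13",(80,150,170,220),8)
g=snap("side","s13",(220,260,310,350),8)
E
```

```text
12.88 [0.4679 0.2959 0.2154] [[-0.012, -0.134, -0.991], [-0.124, -0.983, 0.134]] [0.8 2.9 1.9] 0.0154 [ 0.9   0.33  0.21  0.07 -1.57  0.54]
[ 1.75 -0.15  0.05]
```

View pics/t13.png

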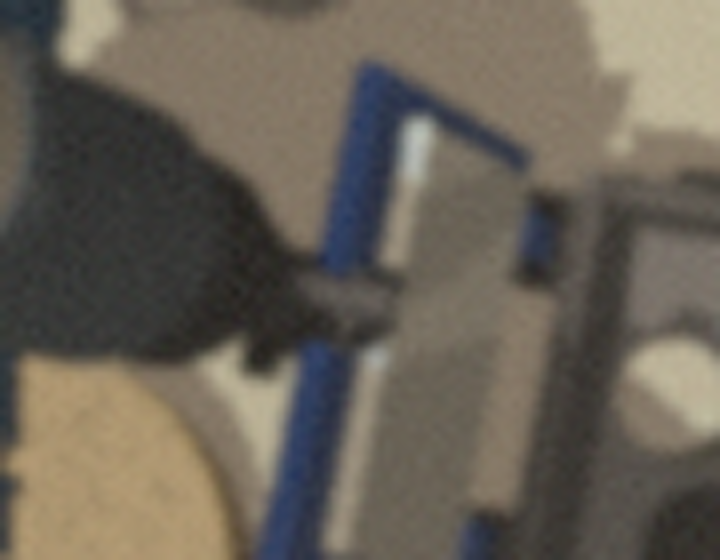

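View pics/s13.png

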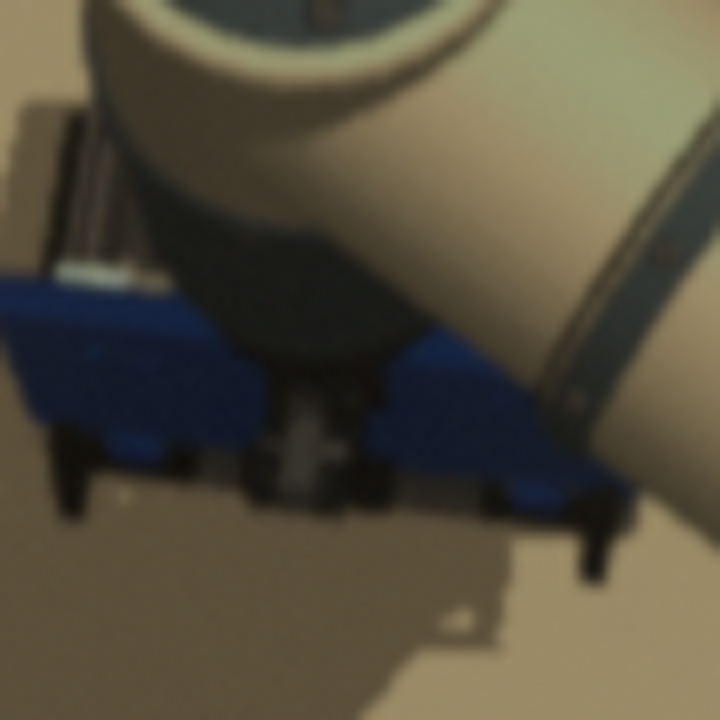

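Emit:
{"fn": "drive_tool", "kwargs": {"rows": [[[0,0,0,0,0,0,1],[-0.004,0,0,0,0,0,1],[-0.008,0,0,0,0,0,1],[-0.012,0,0,0,0,0,1],[-0.016,0,0,0,0,0,1],[-0.02,0,0,0,0,0,1],[-0.02,0,0,0,0,0,1]]], "newtons": 70}}

```text
time: 13.85
eef_pos: [0.4682, 0.2975, 0.2359]
tcp_rot: [-0.004, -0.703, 0.093, 0.705]
contact_force: [0.3, -0.1, -3.7]
opening: 0.0137
```

```bash
python3 - <<'E'
from h import *
brief()
print(read_state()['moment'].round(2))
g=snap("top","t14",(80,150,170,220),8)
g=snap("side","s14",(220,260,310,350),8)
E
```

```text
13.85 [0.4682 0.2975 0.2359] [[-0.011, -0.135, -0.991], [-0.125, -0.983, 0.136]] [ 0.3 -0.1 -3.7] 0.0137 [ 0.9   0.33  0.27  0.08 -1.62  0.54]
[ 0.56 -0.05  0.  ]
```

View pics/t14.png

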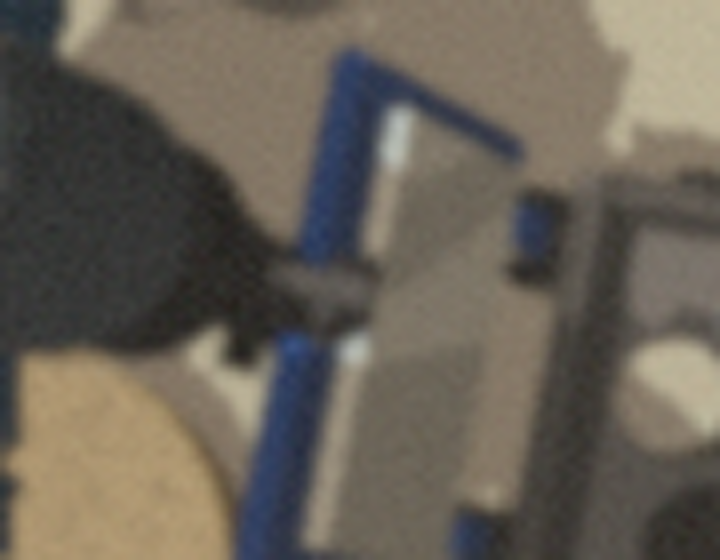

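View pics/s14.png

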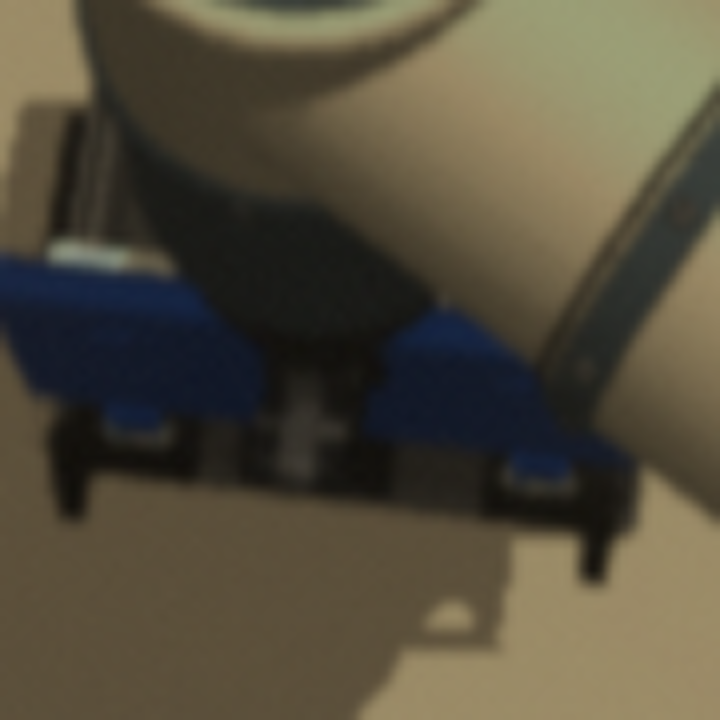

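```bash
cat >> h.py <<'E'
RX=np.array([.537,.843,0]); RT=rot(-uz,-RX)
E
python3 - <<'E'
from h import *
for p in ([.468,.31,.31],[.468,.18,.31],[.4595,.0,.31],[.4595,-.1665,.31]): print(rel(np.array(p),RT))
E
```

```text
([-0.0757, -0.0019, 0.0012], [0.441, -0.035, -0.133])
([-0.0581, 0.1259, -0.0151], [0.441, -0.035, -0.133])
([-0.0337, 0.3038, -0.0292], [0.441, -0.035, -0.133])
([-0.0112, 0.4675, -0.05], [0.441, -0.035, -0.133])
```

Emit:
{"fn": "drive_tool", "kwargs": {"rows": [[[-0.025,0,0,0,0,0,1],[-0.05,0,0,0,0,0,1],[-0.075,-0.002,0.001,0.05,0,-0.03,1],[-0.075,0.01,0,0.11,-0.01,-0.06,1],[-0.072,0.04,-0.004,0.18,-0.015,-0.08,1],[-0.066,0.08,-0.009,0.27,-0.02,-0.1,1],[-0.058,0.126,-0.015,0.36,-0.03,-0.12,1],[-0.052,0.17,-0.019,0.441,-0.035,-0.133,1]]]}}

```text
time: 14.95
eef_pos: [0.4652, 0.1324, 0.309]
tcp_rot: [0.199, -0.678, 0.2, 0.679]
contact_force: [-0.1, -0.3, -3.7]
opening: 0.0137
```

```bash
python3 - <<'E'
from h import *
brief()
for p in ([.4595,.0,.30],[.4595,-.1665,.29]): print(rel(np.array(p),RT))
E
```

```text
14.95 [0.4652 0.1324 0.309 ] [[-0.001, -0.0, -1.0], [-0.541, -0.841, 0.001]] [-0.1 -0.3 -3.7] 0.0137 [ 0.6   0.12  0.21 -0.   -1.67  0.4 ]
([0.009, 0.1144, -0.0669], [-0.005, 0.001, -0.001])
([0.019, 0.2544, -0.1571], [-0.005, 0.001, -0.001])
```

Emit:
{"fn": "drive_tool", "kwargs": {"rows": [[[0.002,0.03,-0.019,0,0,0,1],[0.005,0.07,-0.043,0,0,0,1],[0.008,0.11,-0.068,0,0,0,1],[0.011,0.15,-0.093,0,0,0,1],[0.014,0.19,-0.117,-0.003,0,0,1],[0.017,0.225,-0.139,-0.005,0,0,1],[0.019,0.2544,-0.157,-0.005,0.001,-0.001,1],[0.019,0.2544,-0.157,-0.005,0.001,-0.001,1]]]}}

```text
time: 15.95
eef_pos: [0.4575, -0.1688, 0.2886]
tcp_rot: [0.199, -0.677, 0.2, 0.679]
contact_force: [0.7, 0.8, -3.3]
opening: 0.0137
```

```bash
python3 - <<'E'
from h import *
brief()
g=snap("top","t15",(200,140,340,260),5)
g=snap("side","s15",(190,110,340,260),5)
s,p,r=st();M=r.as_matrix();p=p-.001*M[:,1]+.0016*M[:,2]
L=lambda x,y,z:p+M[:,0]*(.1145+x)+M[:,2]*y-M[:,1]*z
print({k:[proj(n,L(*k)).round(1).tolist() for n in("side","top")] for k in[(-.168,.1,0),(-.168,-.1,0),(.012,.065,0),(.012,-.065,0)]})
E
```

```text
15.95 [ 0.4575 -0.1688  0.2886] [[-0.003, 0.0, -1.0], [-0.541, -0.841, 0.001]] [ 0.7  0.8 -3.3] 0.0137 [-0.03  0.12  0.17 -0.   -1.62  1.03]
{(-0.168, 0.1, 0): [[295.5, 139.0], [258.3, 223.8]], (-0.168, -0.1, 0): [[232.3, 109.4], [298.2, 165.2]], (0.012, 0.065, 0): [[281.6, 173.6], [264.1, 219.3]], (0.012, -0.065, 0): [[244.8, 155.2], [286.9, 185.8]]}
```

View pics/t15.png

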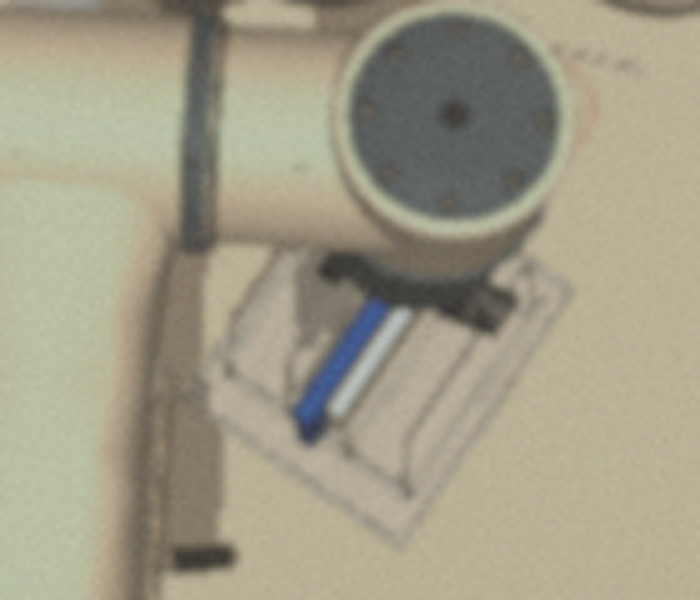

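View pics/s15.png

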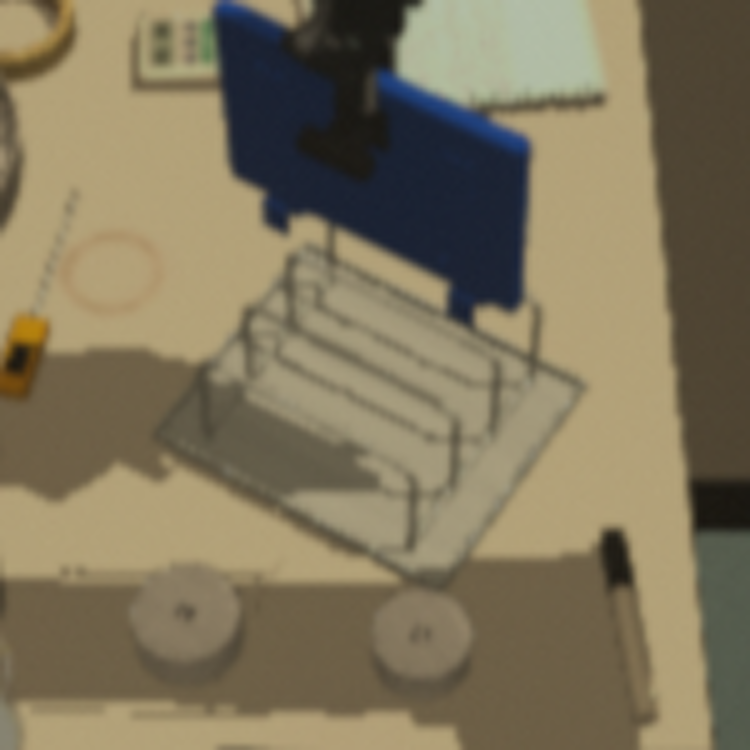

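```bash
python3 - <<'E'
from h import *
for z in (.235,.131): print(rel(np.array([.4595,-.1665,z]),RT))
E
```

```text
([0.0542, -0.001, -0.0009], [-0.002, 0.002, -0.0])
([0.1582, -0.001, -0.0011], [-0.002, 0.002, -0.0])
```

Emit:
{"fn": "drive_tool", "kwargs": {"rows": [[[0.02,-0.001,-0.001,-0.002,0.002,0,1],[0.04,-0.001,-0.001,-0.002,0.002,0,1],[0.054,-0.001,-0.001,-0.002,0.002,0,1],[0.054,-0.001,-0.001,-0.002,0.002,0,1]]]}}

```text
time: 16.55
eef_pos: [0.4588, -0.166, 0.2343]
tcp_rot: [0.197, -0.678, 0.198, 0.68]
contact_force: [-0.0, 0.8, -3.6]
opening: 0.0135
```

```bash
python3 - <<'E'
from h import *
brief()
s,p,r=st();M=r.as_matrix();p=p-.001*M[:,1]+.0016*M[:,2]
L=lambda x,y,z:p+M[:,0]*(.1145+x)+M[:,2]*y-M[:,1]*z
C=np.array([.456,-.169,0]);RY=np.array([-.843,.537,0])
hp=[C+x*RX+y*RY+np.array([0,0,.0955]) for x in(-.025,.025) for y in(-.07,.07)]
hk=[L(.012,y,z) for y in(.065,-.065) for z in(.01,-.01)]
for n,b in(("top",(220,160,310,250)),("side",(210,120,310,220))):
    g=snap(n,n[0]+"16",b,7,[proj(n,q) for q in hp+hk])
E
```

```text
16.55 [ 0.4588 -0.166   0.2343] [[-0.002, 0.0, -1.0], [-0.537, -0.844, 0.001]] [-0.   0.8 -3.6] 0.0135 [-0.03  0.12  0.04 -0.   -1.49  1.03]
```

View pics/t16.png

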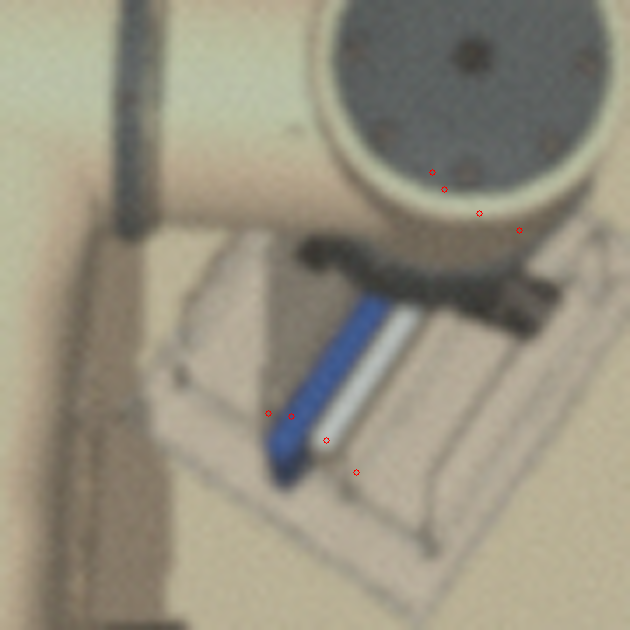

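View pics/s16.png

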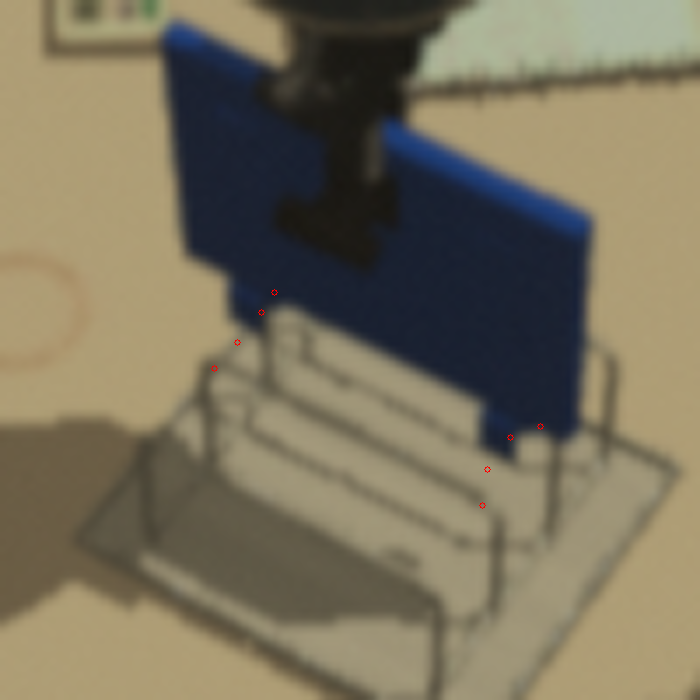

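Emit:
{"fn": "drive_tool", "kwargs": {"rows": [[[0.015,0,0,0,0,0,1],[0.03,0,0,0,0,0,1],[0.045,0,0,0,0,0,1],[0.06,0,0,0,0,0,1],[0.075,0,0,0,0,0,1],[0.09,0,0,0,0,0,1],[0.09,0,0,0,0,0,1]]]}}

```text
time: 17.52
eef_pos: [0.459, -0.1664, 0.1445]
tcp_rot: [0.197, -0.678, 0.198, 0.679]
contact_force: [-0.1, 0.2, -3.3]
opening: 0.0137
```

Emit:
{"fn": "drive_tool", "kwargs": {"rows": [[[0.003,0,0,0,0,0,1],[0.006,0,0,0,0,0,1],[0.009,0,0,0,0,0,1],[0.009,0,0,0,0,0,1]]]}}

```text
time: 18.02
eef_pos: [0.4589, -0.1664, 0.1354]
tcp_rot: [0.197, -0.678, 0.198, 0.68]
contact_force: [0.3, 0.1, -2.6]
opening: 0.0138
```

```bash
python3 - <<'E'
from h import *
brief()
for n,b in(("top",(220,160,310,250)),("side",(210,110,310,220))):
    g=snap(n,n[0]+"17",b,6)
E
```

```text
18.02 [ 0.4589 -0.1664  0.1354] [[-0.002, -0.0, -1.0], [-0.537, -0.844, 0.001]] [ 0.3  0.1 -2.6] 0.0138 [-0.03  0.16 -0.17  0.   -1.24  1.03]
```

View pics/t17.png

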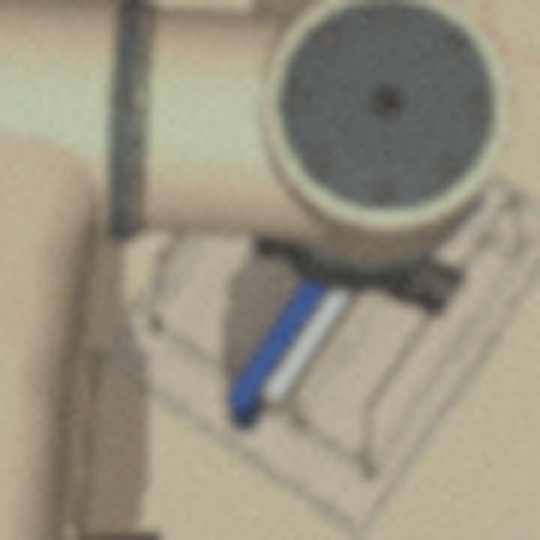

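View pics/s17.png

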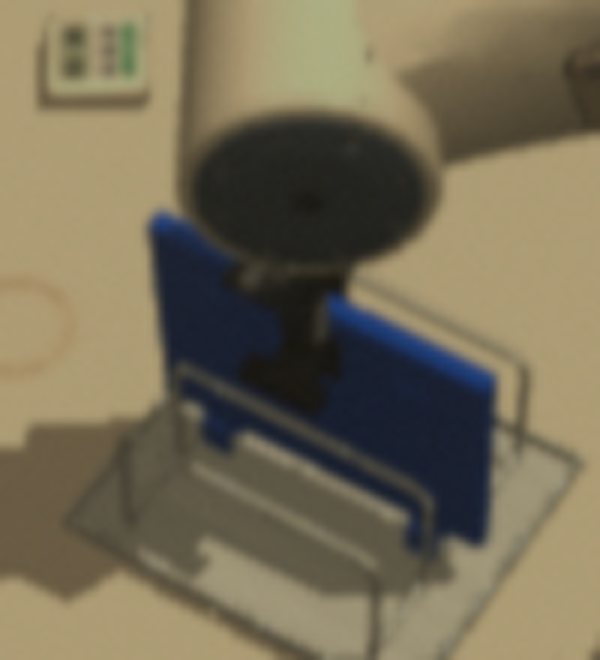

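Emit:
{"fn": "drive_tool", "kwargs": {"rows": [[[0.0015,0,0,0,0,0,1],[0.003,0,0,0,0,0,1],[0.0045,0,0,0,0,0,1],[0.0045,0,0,0,0,0,1]]]}}

```text
time: 18.62
eef_pos: [0.459, -0.1665, 0.1311]
tcp_rot: [0.197, -0.678, 0.198, 0.679]
contact_force: [0.1, 1.0, -2.8]
opening: 0.0137
```

Emit:
{"fn": "drive_tool", "kwargs": {"rows": [[[0.001,0,0,0,0,0,1],[0.002,0,0,0,0,0,1],[0.003,0,0,0,0,0,1],[0.003,0,0,0,0,0,1]]]}}

```text
time: 19.12
eef_pos: [0.4594, -0.167, 0.1308]
tcp_rot: [-0.197, 0.679, -0.198, -0.679]
contact_force: [-5.9, 2.7, 14.3]
opening: 0.0134
```

Emit:
{"fn": "drive_tool", "kwargs": {"rows": [[[0.0005,0,0,0,0,0,1],[0.0005,0,0,0,0,0,1]]]}}

```text
time: 19.38
eef_pos: [0.4595, -0.167, 0.1305]
tcp_rot: [-0.197, 0.68, -0.198, -0.678]
contact_force: [-1.2, 1.1, 1.7]
opening: 0.0135
```

```bash
python3 - <<'E'
from h import *
brief()
g=snap("side","s18",(210,110,310,220),6)
E
```

```text
19.38 [ 0.4595 -0.167   0.1305] [[0.001, -0.002, -1.0], [-0.536, -0.844, 0.001]] [-1.2  1.1  1.7] 0.0135 [-0.03  0.17 -0.18  0.   -1.22  1.03]
```

View pics/s18.png

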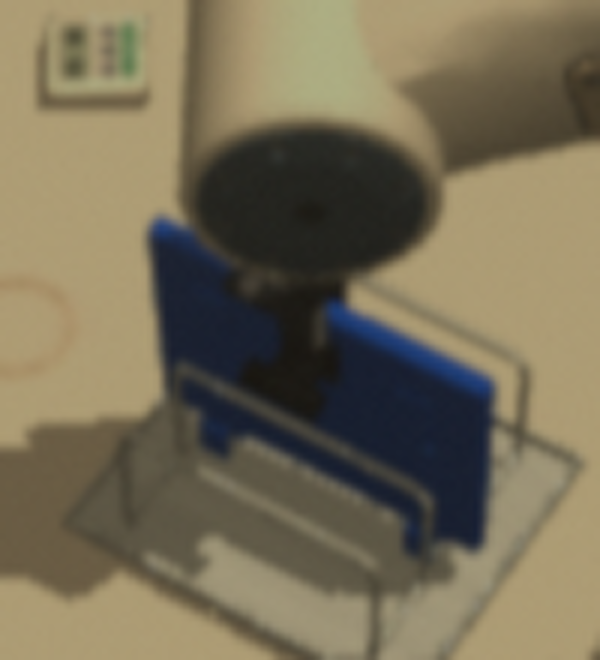

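Emit:
{"fn": "drive_tool", "kwargs": {"rows": [[[0,0,0,0,0,0,0.82],[0,0,0,0,0,0,0.78],[0,0,0,0,0,0,0.74],[0,0,0,0,0,0,0.68],[0,0,0,0,0,0,0.6],[0,0,0,0,0,0,0.4],[0,0,0,0,0,0,0.1],[0,0,0,0,0,0,0]]]}}

```text
time: 20.42
eef_pos: [0.4596, -0.1671, 0.1305]
tcp_rot: [-0.197, 0.68, -0.198, -0.678]
contact_force: [0.1, -0.2, 0.4]
opening: 0.0847
```

Emit:
{"fn": "drive_tool", "kwargs": {"rows": [[[0,0,0,0,0,0,0],[0,0,0,0,0,0,0]]]}}

```text
time: 20.68
eef_pos: [0.4595, -0.167, 0.1305]
tcp_rot: [-0.197, 0.68, -0.198, -0.678]
contact_force: [0.3, 0.9, 0.0]
opening: 0.0854
```

```bash
python3 - <<'E'
from h import *
brief()
g=snap("side","s19",(210,110,310,220),6)
g=snap("top","t19",(220,160,310,250),6)
E
```

```text
20.68 [ 0.4595 -0.167   0.1305] [[0.001, -0.002, -1.0], [-0.536, -0.844, 0.001]] [0.3 0.9 0. ] 0.0854 [-0.03  0.17 -0.18  0.   -1.22  1.03]
```

View pics/s19.png

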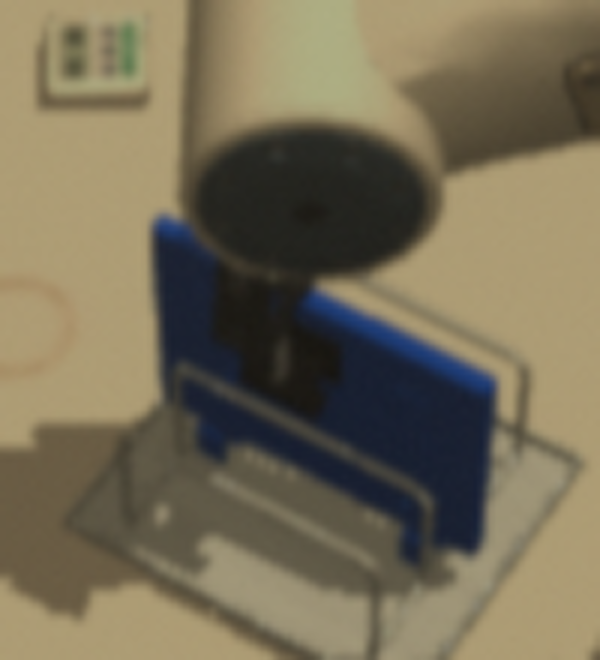

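View pics/t19.png

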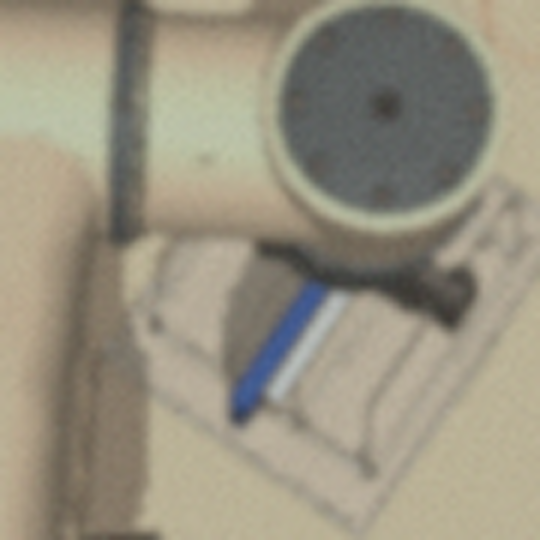

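Lid stands by itself after release. Retreat straight up and then away.

Emit:
{"fn": "drive_tool", "kwargs": {"rows": [[[-0.02,0,0,0,0,0,0],[-0.05,0,0,0,0,0,0],[-0.09,0,0,0,0,0,0],[-0.13,0,0,0,0,0,0],[-0.17,0,0,0,0,0,0],[-0.19,-0.05,0.02,0,0,0,0],[-0.19,-0.11,0.05,0,0,0,0],[-0.19,-0.16,0.08,0,0,0,0]]]}}

```text
time: 21.78
eef_pos: [0.4776, 0.0127, 0.3202]
tcp_rot: [-0.197, 0.68, -0.198, -0.678]
contact_force: [1.3, 0.1, -0.2]
opening: 0.0854
```

Emit:
{"fn": "drive_tool", "kwargs": {"rows": [[[0,-0.05,0.03,0,0,0,0],[0,-0.1,0.06,0,0,0,0],[0,-0.1,0.06,0,0,0,0]]]}}

```text
time: 22.15
eef_pos: [0.4803, 0.1327, 0.3189]
tcp_rot: [-0.195, 0.68, -0.197, -0.679]
contact_force: [-0.4, -0.3, 0.3]
opening: 0.0854
```

```bash
python3 - <<'E'
from h import *
brief()
g=snap("side","s20",(150,80,350,340),2.3)
g=snap("top","t20",(100,110,420,270),2.4)
im=cv2.imread("pics/s20_raw.png");show(im,"s20z",(210,110,310,220),6)
im=cv2.imread("pics/t20_raw.png");show(im,"t20z",(220,160,330,250),6)
E
```

```text
22.15 [0.4803 0.1327 0.3189] [[-0.0, -0.002, -1.0], [-0.533, -0.846, 0.002]] [-0.4 -0.3  0.3] 0.0854 [ 0.59  0.15  0.28  0.   -1.7   0.42]
```

View pics/t20.png

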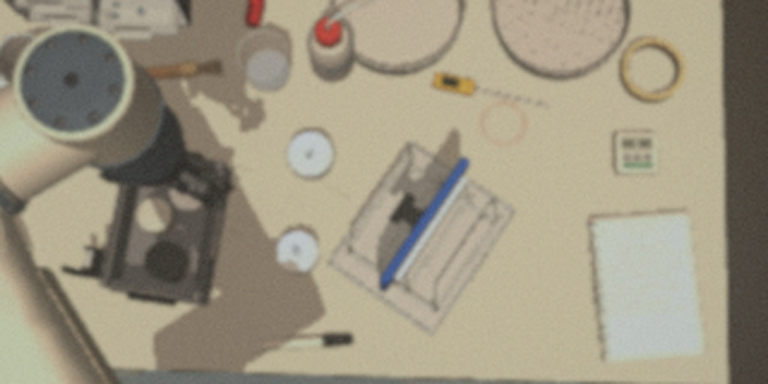

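View pics/s20z.png

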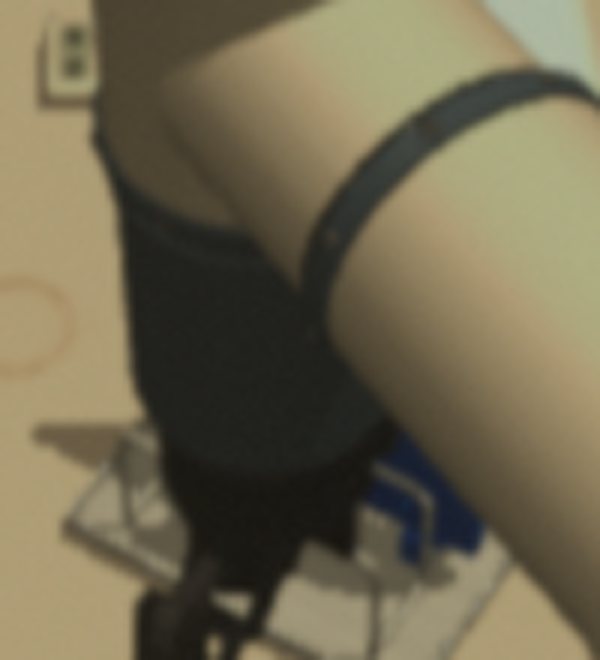

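View pics/t20z.png

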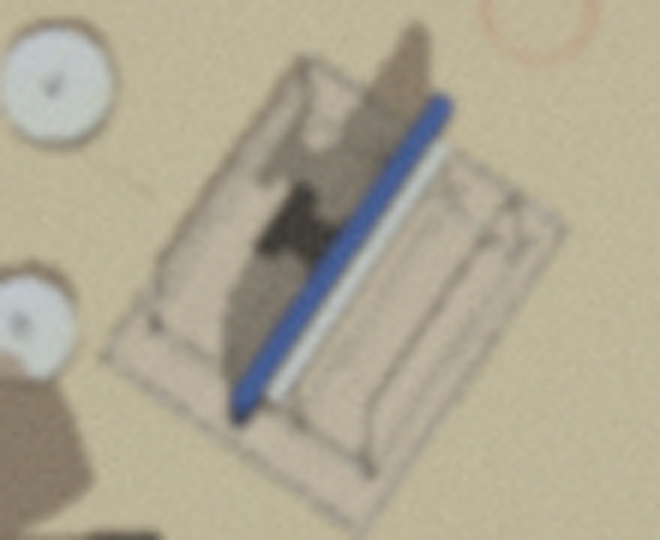

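View pics/s20.png

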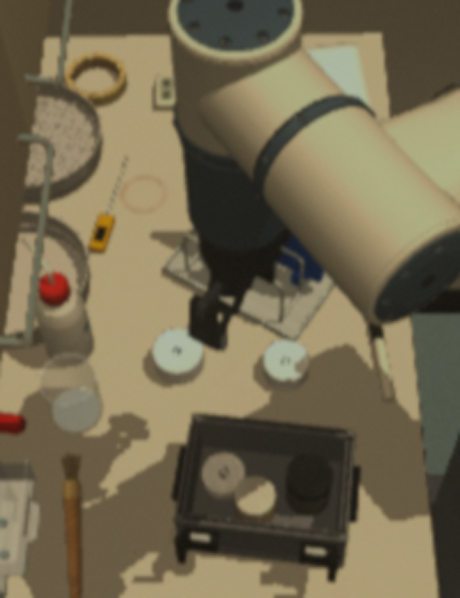

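```bash
python3 - <<'E'
from h import *
p=onz("top",(276.2,202),.183);C=np.array([.456,-.169,0]);d=p-C
print(p,"slot offset",d@RX,"along",d@np.array([-.843,.537,0]),read_state()['contact_force'].round(1))
E
```

```text
[ 0.45614078 -0.1660991   0.183     ] slot offset 0.0025210525376537 along 0.0014391073207545885 [0.4 0.5 0.1]
```

```bash
python3 -c "
from station import *
print(finish_job())"
```

```text
the job is handed in; nothing more can be done
None
```

The lid is off the cool box and standing upright, hooks down, in the middle slot of the draining rack. The job was handed in at about 22 s, against the 54 s limit.

- **What I did:** I swung the lid up by the T-handle until it leaned on the stops, and let go of it there. I then took it by its top edge, lifted it off the pins along its own plane, carried it over and lowered it into the slot. I opened the fingers only after the wrist force showed the rack floor carrying its weight.
- **Last checks:** The final top view shows the lid standing by itself, within about 2 mm of the middle of the slot's length and about 2.5 mm off the centre of its width. The tins, notebook and timer look unmoved by eye. The gripper is open and clear, and the wrist force is about zero.
- **What disagreed:**
  - My first close on the handle caught nothing. The real fingertips sit about 35–40 mm above the reported TCP height, so I found the depth by careful lowering and allowed for that offset from then on.
  - When I released the handle, the lid settled a few more degrees back onto the stops. My arc had left it a little short of them, though already past upright.
  - In the last side view the arm hid most of the lid, so the final position rests on the top view. A side view taken just after release also showed it standing upright in the slot.

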